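# Rock the jar stoppers out and clamp them up to dry

## Task

Put the jar stoppers up to dry: lay the wooden spoon that is lying on the drain tray flat on the leaf-shaped spoon rest, its middle on the middle of the leaf, and rock every stopper side to side out of its glass jar without lifting the jar, standing each one plug down in a hole of the tray. With all of them standing in it, push the tray fully home under the hold-down bar, lower the bar until it touches the stoppers, and only then swing the clamp lever round to its stop to lock it. Leave the toast rack, the swing-top jar and the saucers where they are.

Things in the scene. Friction and masses are not known exactly. Their poses are not given: they have to be found in the camera images.
- stopper1_mid (a point): Middle (49 mm above underside) of a wooden stopper, 98 mm tall, 110 g; may be absent. Upwards: tapered round plug 26 mm tall (28 mm wide at foot, 40 at top); shoulder plate 54 x 54 x 4 mm; upright grip 68 mm tall, 26 mm thick (its x), 34 mm wide (y), its centre 15 mm above this point. z: its axis, up. Starts seated in any jar, its x along the carrier's x.
- stopper2_mid (a point): As stopper1_mid, another like stopper. How one is held: plug in the jar's neck, plate on the rim, the plate's -x and +x edges each 2 mm under a sprung steel roller. Tilted some 0.25 to 0.35 rad about the carrier's y under a gentle pull (4 N), the rising edge (about 9 N) passes its roller, which springs in beneath; tilted back, the other does; then it lifts off.
- stopper3_mid (a point): As stopper1_mid, another like stopper. A straight pull must force both rollers at once (about 18 N) and lifts the jar instead. An edge must rise 8 to 12 mm to pass its roller.
- jar1 (a joint): How far glass jar 1 (at y = -100 mm in the carrier's frame) is lifted, m; 0 = standing. Jars move only straight up; weight and a snug fit resist up to about 12 N. 82 mm diameter, rim 115 mm above the surface, mouth 44 mm. A jar may have no stopper.
- jar2 (a joint): The same for jar 2, in the middle of the carrier (y = 0). Each jar's two rollers: 10 mm diameter, 26 mm long, level along the carrier's y, 30 mm to the -x and +x of the jar's axis, tops 9 mm above the top of a seated stopper's plate, on 5.5 N springs.
- jar3 (a joint): The same for jar 3, at y = +100 mm in the carrier's frame.
- carrier: Steel carrier fixed to the surface, 300 mm long (its y) by 100 mm, wire rails 53 mm high, holding three jars in a row along its y. Origin: middle of its underside. x points across the row, the direction in which each jar's two rollers face each other.
- tray_mid (a point): Centre of the top face of the drain tray, 34 mm above the surface; aluminium plate 72 mm (x) by 230 mm (y), 6 mm thick. Three square 44 mm holes at y = -75, 0, +75 mm from here, clear for 24 mm below the plate. A stopper stands in one plug down, plate on the tray, square with it, its middle 23 mm above this point. x: the way the tray slides in.
- tray (a joint): How far the tray has been pushed in along its x, m: starts near 0 (out, for loading), 0.120 is fully home under the hold-down bar. About 2 N of friction; stays where left.
- tray_handle (a point): Point 20 mm below the top of the tray's wooden handle: an upright block 14 mm thick (x), 44 mm wide (y), 56 mm tall above the tray, centred 168 mm to the +y side of the tray's middle, clear of the bar's free end. Moves with the tray.
- bar_under (a point): Middle of the underside of the hold-down bar: wood, 34 mm (x) by 210 mm (y), 18 mm thick, carried on a 22 mm post 112 mm to its +x side (post top 280 mm above the surface). The home tray has its row of holes straight below the bar; stoppers standing in it reach 106 mm above the surface.
- bar (a joint): How far the bar has been lowered, m: at 0 its underside is 220 mm above the surface; starts between 0 and 0.05; travel 0.125. Stays where left; pushing it down takes about 2 N.
- bar_pad (a point): Top centre of a round steel push pad, 30 mm diameter, on the bar, 60 mm to the +y side of its middle, 24 mm above the bar's underside: the place to push the bar down.
- clamp (a joint): Angle of the clamp lever on top of the bar, rad: at 0 it points along the bar to the tray's -y (loose); it grows as the tip swings towards the tray's -x (towards the robot); 1.3 is its stop, locked. Starts at 0 to 0.2. About 0.08 N m of friction; stays where left.
- clamp_peg (a point): A point on the upright black peg at the tip of the clamp lever: round, 14 mm diameter, 40 mm tall, this point 18 mm below its top, 75 mm from the lever's axis. Moves with lever and bar.
- clamp_axis (a point): Point on the clamp lever's upright turning axis, level with clamp_peg.
- spoon_mid (a point): Middle, half-way up, of a wooden spoon 190 mm long, 16 mm tall, 60 g, lying flat, at first across the drain tray. x runs to the bowl; from 100 mm behind this point to 43 mm ahead it is a straight handle 14 mm wide, then a bowl 48 mm wide.
- rest_mid (a point): Centre of the flat top, 8 mm above the surface, of the white ceramic leaf-shaped spoon rest, fixed, about 150 mm long (its x), 76 mm at its widest.
- swing_jar: Swing-top glass jar with a clip lid, 96 mm diameter, 150 mm tall; origin at its underside. Bystander.
- toast_rack: Steel toast rack, 80 x 170 mm, 80 mm tall; origin at its underside. Bystander.
- saucers: Two stacked white saucers, 140 mm diameter, 25 mm tall; origin at their underside. Bystander.
Not all that is in view belongs to the job. What is shaped like the part that bears stopper2_mid but purple or yellow is not meant.

How it is judged (in metres and radians):
On the way, in this order (a step that is already met when the one before it is completed fails the run):
1. all the stoppers stand fully down in the tray's holes and the tray is fully home (z of stopper1_mid in the frame of tray_mid between 0.017 and 0.028 m and y of stopper1_mid in the frame of tray_mid between -0.1 and 0.1 m and x of stopper1_mid in the frame of tray_mid between -0.02 and 0.02 m and angle between each of stopper1_mid, stopper2_mid, stopper3_mid's own z axis and vertical below 0.12 rad and z of stopper2_mid in the frame of tray_mid between 0.017 and 0.028 m and y of stopper2_mid in the frame of tray_mid between -0.1 and 0.1 m and x of stopper2_mid in the frame of tray_mid between -0.02 and 0.02 m and z of stopper3_mid in the frame of tray_mid between 0.017 and 0.028 m and y of stopper3_mid in the frame of tray_mid between -0.1 and 0.1 m and x of stopper3_mid in the frame of tray_mid between -0.02 and 0.02 m and value of joint tray above 0.114 m), for 0.2 s.
2. the bar has been lowered until it touches the stoppers (all of step 1 and z of each of stopper1_mid, stopper2_mid, stopper3_mid in the frame of bar_under above -0.052 m), for 0.2 s.
3. the clamp lever is swung round to its stop (all of step 2 and value of joint clamp above 1.15 rad), for 0.2 s.
At the end, for the whole second after the job is handed in: Every stopper upright (0.12 rad) in a tray hole, shoulder down on the tray (5 mm); tray home (over 0.114 m); bar within 3 mm of the stoppers' tops; clamp over 1.15 rad; spoon flat on the leaf, middle within 40 mm of its centre (all of step 3 and horizontal distance between spoon_mid and rest_mid below 0.04 m and z of spoon_mid in the frame of rest_mid between 0.003 and 0.016 m and angle between spoon_mid's own z axis and vertical below 0.2 rad); the robot touches nothing.
It fails at once if a jar lifted more than 6 mm in its carrier (value of joint any of jar1, jar2, jar3 above 0.006 m).
It fails at once if the swing-top jar shifted more than 40 mm (distance of swing_jar from where it was at the start of the episode above 0.04 m).
It fails at once if the toast rack shifted more than 40 mm (distance of toast_rack from where it was at the start of the episode above 0.04 m).
It fails at once if the stacked saucers shifted more than 40 mm (distance of saucers from where it was at the start of the episode above 0.04 m).
Of stopper1, stopper2, stopper3 only 2 to 3 are there at a start; the rules pass over those that are not, and their reading is None.
At some moment in a run one of spoon may be knocked a few centimetres aside while the robot is not near it.
Once in a run the grip may slacken for a moment while it holds something.
It also fails if it takes over 210 s, if anything falls off the work surface, if the arm or the gripper's body presses on something with over 40 N, if the wrist force passes 120 N, or if a joint passes its speed limit or range.

## Robot

A 7-joint arm with a two-finger parallel gripper is mounted at the origin on the work surface. World frame = base frame: x ahead of the robot, y to its left, z up, the work surface at z = 0. Lengths are in mm, angles in rad, forces in N, time in s.
With the tool pointing down it reaches from about 425 to 975 mm from the base axis. Payload 16.7 kg.
Tool frame: the origin (TCP) lies at the very end of the fingers, on their centre line; the grasp point (between the pads) lies 19 mm behind it; z points along the fingers, y is the line along which they close (so a half turn about z gives the same grasp; the last joint's range is limited). The gripper opens to 85 mm and grips with 20 to 120 N. Pads are 22 mm wide; open, the fingers measure 114 mm over their backs; the gripper's body (76 mm by 85 mm) begins 54 mm behind the grasp point. The pads swing forward as they close: fully open they stand 13 mm farther back than shut.
Start: joints at [-1.296, 0.426, 0.074, 1.606, -0.034, 1.111, -0.067], TCP at [278.193, 614.966, 208.402] pointing down, gripper open.
Joint ranges: [-2.85, 2.85], [-0.5, 2.14], [-1.23, 1.37], [0.21, 2.46], [-1.02, 4.16], [0.16, 2.05], [-2.73, 2.73]. Speed limits (rad/s): [1.89, 1.89, 2.39, 2.39, 3.01, 3.01, 3.01].

## Interface

Orientations are given as a unit quaternion [x, y, z, w].
In Python, from cell import ctrl gives the robot as it stands.
- The arm moves only by the shell command python3 -m crank 'ROWS'. ROWS is JSON, a list of rows, each a list of 3 entries, a list of its own where there are three numbers: the shift along the tool's x, y, z in m, then the turn about the tool's z in rad, then the finger opening in m, from 0 to 0.0854. A call has 1 to 10 rows; each row shifts and turns the commanded pose from where the row before left it, along the tool's axes as they then stand; what a row does not reach is not made up. A row lasts 1/12 s, in which the tool goes at most 41.7 mm and 7.16 degrees, less where a joint would pass 70% of its speed; a pose out of reach is approached as far as the arm can. A call with a gripper value outside its range is refused whole. The fingers move at their own pace and stop on an object; the grip force is fixed at half the most. Time passes only in rows, so rows that do not move let the fingers close. It gives the time, the measured TCP pose, the force, the opening and the grip force at its end, in the units of the state.
- ctrl.get_state(): the state, without advancing time (a new reading comes with each control period).
- ctrl.read_camera(name): name is "scene" or "side" or "wrist"; returns a dict with "img" (480x640x3 uint8, blue, green, red), "z_map" (480x640 float32, mm along the optical axis (not along the pixel's ray), 0 where there is no reading), "fovy" (degrees; the focal length in pixels is half the picture's height over the tangent of half this angle, whatever the lens; pixels are square), "cx", "cy" (the principal point, pixels), "distortion" ([k1, k2, p1, p2, k3] as OpenCV has them; the pictures are not rectified), "rvec" (rotation vector, rad) and "tvec" (3), from world to camera coordinates, as OpenCV has them; the wrist camera has in their place "hand_eye" (4x4, takes a point from camera to tool coordinates, whose origin is the TCP and whose axes are the flange's). Camera axes: x right, y down, z forward; pixel columns grow to the right and rows downward; lengths in mm; the calibration is good to about 2 mm. A picture is of the moment at which its call begins: read the wrist's pose just before it.
- ctrl.close_job(): hands the job in; it is judged then, once.
The state is a dict: "time_s": time; "joints": joint angles; "qd": joint speeds; "joint_torque": joint torques, N m; "tcp_pos": TCP position; "orientation": TCP orientation; "force": force on the tool from outside, world axes, zero at the start; "moment": the same for the moment, N m; "grip_width": finger opening in mm; "finger_force": force on a finger pad.
Only numpy, scipy, OpenCV 4.12 (cv2) and the standard library are available. Lean on these libraries where they do the work, as an engineer would, in place of code of your own. Each camera call takes 0.05 s, during which the arm holds its last target. There are 200 camera calls.

## Working session

There is one attempt and no reset: what is moved stays moved. The work goes in short steps, Python scripts to look and compute and a shell command to move; the robot and the scene stay as the last step left them, time stands still between calls to the robot, and variables do not carry over. Pictures are saved under pics/ and viewed, at most 14 in all, crops included, and the job is handed in when it is done.

```bash
ls; mkdir -p pics; cat > h.py <<'E'
import numpy as np,cv2
from cell import ctrl
from scipy.spatial.transform import Rotation as R
def cam(n):
    s=ctrl.get_state(); c=ctrl.read_camera(n)
    f=240/np.tan(np.radians(c['fovy'])/2)
    c['K']=np.array([[f,0,c['cx']],[0,f,c['cy']],[0,0,1.]]); c['d']=np.array(c['distortion'],float)
    if 'hand_eye' in c:
        T=np.eye(4);T[:3,:3]=R.from_quat(s['orientation']).as_matrix();T[:3,3]=s['tcp_pos']; c['T']=T@np.array(c['hand_eye'])
    else:
        T=np.eye(4);T[:3,:3]=R.from_rotvec(np.ravel(c['rvec'])).as_matrix();T[:3,3]=np.ravel(c['tvec']); c['T']=np.linalg.inv(T)
    return c
def save(c,n): 
    cv2.imwrite(f'pics/{n}.png',c['img']); np.savez(f'pics/{n}.npz',**{k:c[k] for k in('img','z_map','K','d','T')})
def load(n): return dict(np.load(f'pics/{n}.npz'))
def px(c,u,v,z=None,r=1):
    """world point of pixel by depth; or by height plane z"""
    p=cv2.undistortPoints(np.array([[[u,v]]],float),c['K'],c['d'])[0,0]; ray=np.array([p[0],p[1],1.])
    if z is None:
        w=c['z_map'][int(v)-r:int(v)+r+1,int(u)-r:int(u)+r+1]; w=w[w>0]; 
        if len(w)==0: return None
        return (c['T']@np.r_[ray*np.median(w),1])[:3]
    d=c['T'][:3,:3]@ray; o=c['T'][:3,3]; return o+d*(z-o[2])/d[2]
def cloud(c):
    v,u=np.mgrid[0:480,0:640]; p=cv2.undistortPoints(np.stack([u,v],-1).reshape(-1,1,2).astype(float),c['K'],c['d'])[:,0]
    z=c['z_map'].ravel(); P=np.c_[p*z[:,None],z,np.ones_like(z)]@c['T'].T
    P=P[:,:3]; P[z==0]=np.nan; return P.reshape(480,640,3)
def crop(c,n,u0,v0,u1,v1,k):
    cv2.imwrite(f'pics/{n}.png',cv2.resize(c['img'][v0:v1,u0:u1],None,fx=k,fy=k,interpolation=cv2.INTER_CUBIC))
E
python3 - <<'E'
from h import *
a=cam('scene');b=cam('side');save(a,'scene0');save(b,'side0')
print(a['T'][:3,3],b['T'][:3,3],a['K'][0,0],ctrl.get_state())
E
```

```text
pics
[1308.35443094  339.27301874 1341.68625965] [  443.98453602 -1092.46346332   987.60379472] 591.5061153210546 {'time_s': 0.1, 'joints': array([-1.29547955,  0.42668836,  0.07386818,  1.6065266 , -0.03407624,
        1.11078759, -0.06711191]), 'qd': array([ 0.00033261, -0.00233421, -0.00020805, -0.00041751, -0.00138585,
        0.00012961,  0.00040553]), 'joint_torque': array([ 9.55131924e-03, -9.51539254e+01,  3.77235979e+00, -4.64395630e+01,
        1.97625055e-02,  6.76389071e-03, -3.29252896e-05]), 'tcp_pos': array([278.08682262, 614.63586284, 207.775726  ]), 'orientation': array([ 2.10837368e-01,  9.77520984e-01, -5.71322253e-04, -6.71682844e-05]), 'force': array([ 0.24020012, -0.17379723,  0.25054368]), 'moment': array([-0.05118897, -0.03463816,  0.0332776 ]), 'finger_force': 0.0, 'grip_width': 84.98582248453354}
```

View pics/scene0.png

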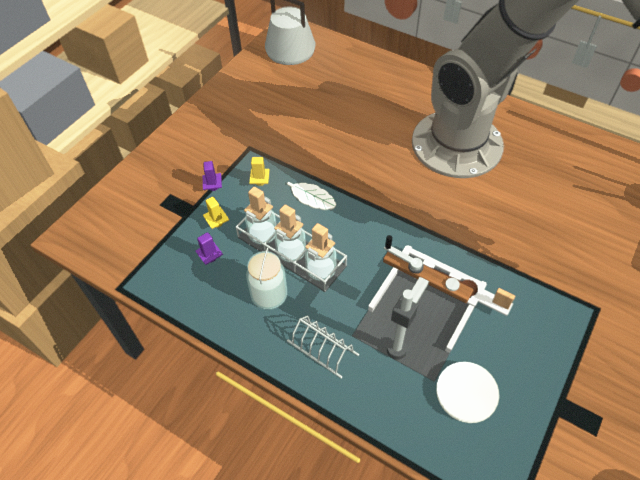

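View pics/side0.png

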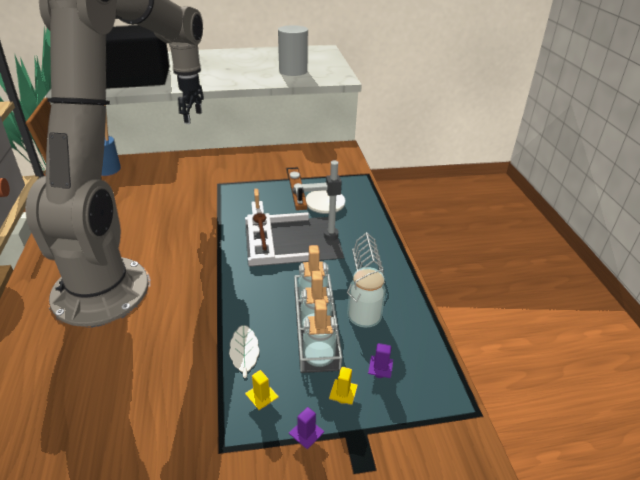

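The scene picture shows wooden stoppers at (258,205), (290,222) and (320,240) in jars. The lookalikes are purple at (210,175) and (207,248), and yellow at (259,170) and (214,212). The leaf is at (312,196), the bar at (430,275) and the tray handle at (503,298). The side picture shows the dark spoon on the tray at (262,232). I'll take the wooden stoppers and check them in a crop.

```bash
python3 - <<'E'
from h import *
a=load('scene0');b=load('side0')
i1=cv2.resize(a['img'][150:290,200:360],None,fx=2.5,fy=2.5,interpolation=2)
i2=cv2.resize(a['img'][230:370,350:520],None,fx=2.35,fy=2.35*350/(140*2.35)/1,interpolation=2)[:350]
i3=cv2.resize(b['img'][160:280,230:360],None,fx=3,fy=3,interpolation=2)
W=np.zeros((600,800,3),np.uint8)
i2=cv2.resize(a['img'][230:365,350:520],(400,318),interpolation=2)
i1=cv2.resize(a['img'][150:290,200:360],(400,350),interpolation=2)
i3=cv2.resize(b['img'][160:260,230:360],(325,250),interpolation=2)
i4=cv2.resize(b['img'][240:380,220:350],(232,250),interpolation=2)
W[:350,:400]=i1;W[:318,400:]=i2;W[350:,:325]=i3;W[350:,330:562]=i4
cv2.imwrite('pics/c1.png',W)
C=cloud(a);D=cloud(b)
for n,c,l in(('scene',a,[(258,193),(258,200),(289,211),(320,229),(312,196),(503,297),(389,242),(453,284),(416,264),(430,275),(467,390),(265,262),(408,292)]),('side',b,[(313,250),(318,277),(321,306),(244,350),(257,218),(263,248),(256,192),(300,192),(295,175)])):
  for u,v in l: print(n,u,v,px(c,u,v))
# wooden mask etc
E
```

```text
scene 258 193 [ 596.21254983 -309.3579709   184.84500354]
scene 258 200 [ 607.45801001 -302.93225595  172.83618741]
scene 289 211 [ 604.97333714 -209.75152028  187.13656916]
scene 320 229 [ 612.56487667 -115.35228499  188.06827293]
scene 312 196 [ 413.57020824 -269.66920247    4.54718983]
scene 503 297 [489.42043686 328.77462629  77.29275517]
scene 389 242 [601.05955885  60.31869981 250.52492821]
scene 453 284 [602.74066122 223.7610751  212.02853069]
scene 416 264 [606.58630339 133.34458931 225.72406329]
scene 430 275 [604.74233655 169.63236582 206.90907013]
scene 467 390 [722.6793831  348.68418968  15.30482884]
scene 265 262 [ 739.28097103 -192.4480606   148.4660943 ]
scene 408 292 [710.62664892 159.76454295 280.60271885]
side 313 250 [ 607.55973126 -123.28907411  185.78531523]
side 318 277 [ 603.54003727 -228.49711073  186.96716544]
side 321 306 [ 594.52219483 -326.23198035  187.60943196]
side 244 350 [ 409.86314575 -280.35683138    7.72908928]
side 257 218 [478.25937145 238.78080718  43.44444022]
side 263 248 [486.44640475  78.50710222  43.3990047 ]
side 256 192 [482.57995714 320.88132681  93.00728361]
side 300 192 [596.73464622  51.09798168 253.88329164]
side 295 175 [602.61947657 212.47674784 213.70990771]
```

View pics/c1.png

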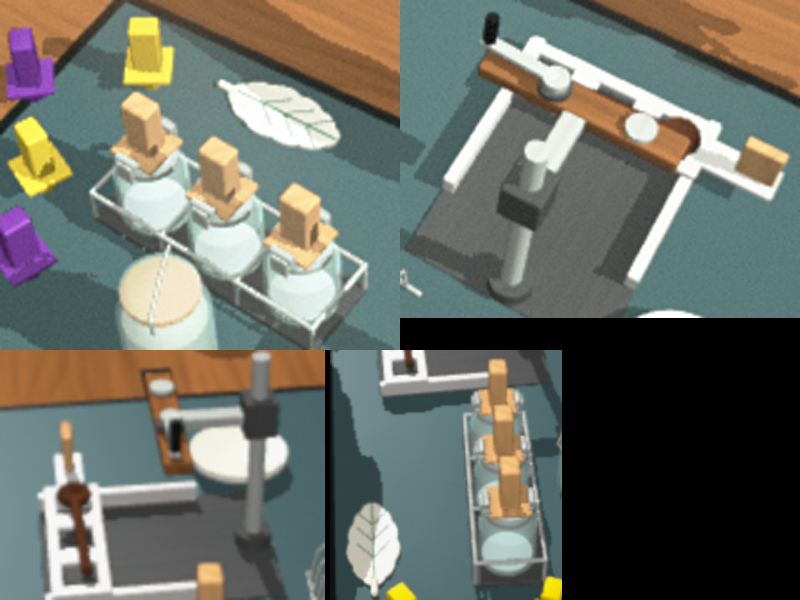

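```bash
python3 - <<'E'
from h import *
def rep(n,P):
    if len(P)<5: print(n,len(P));return
    r=cv2.minAreaRect(P[:,:2].astype(np.float32)); print(n,len(P),'mean',P.mean(0).round(1),'rect',np.round(r[0],1),np.round(r[1],1),round(r[2],1))
for n in('scene0','side0'):
    c=load(n);C=cloud(c);hsv=cv2.cvtColor(c['img'],40).astype(int)
    x,y,z=np.moveaxis(C,-1,0)
    print(n)
    wood=(x>540)&(x<680)&(y<-60)&(y>-380)
    for y0 in(-115,-215,-315): rep('stop%d'%y0,C[wood&(abs(y-y0)<40)&(z>183)&(z<192)])
    rep('leaf',C[(abs(x-410)<90)&(abs(y+275)<90)&(z>4)&(z<12)&(hsv[...,1]<70)&(hsv[...,2]>130)])
    bar=(abs(x-603)<45)&(y>20)&(y<290)
    rep('bar',C[bar&(z>195)&(z<222)&(hsv[...,1]>110)])
    rep('pad',C[bar&(z>195)&(z<222)&(hsv[...,1]<60)&(y>190)])
    rep('peg',C[(abs(x-600)<30)&(y<90)&(y>20)&(z>225)&(hsv[...,2]<70)])
    rep('pegtop',C[(abs(x-600)<30)&(y<90)&(y>20)&(z>247)&(hsv[...,2]<90)])
    t=(abs(x-482)<60)&(y>0)&(y<390)
    rep('tray',C[t&(z>29)&(z<38)&(hsv[...,1]<60)&(hsv[...,2]>120)])
    rep('handle',C[t&(z>84)&(z<95)])
    sp=t&(z>38)&(z<56)&(hsv[...,1]>100)&(y<300)
    rep('spoon',C[sp])
    if n=='side0':
        S=C[sp]
        for lo in range(60,270,20):
            q=S[(S[:,1]>=lo)&(S[:,1]<lo+20)]
            if len(q): print(lo,q[:,0].min().round(),q[:,0].max().round(),q[:,2].max().round(),len(q))
E
```

```text
scene0
stop-115 103 mean [ 612.5 -117.4  186.3] rect [ 613.4 -118.5] [32.  26.8] 79.6
stop-215 93 mean [ 604.5 -216.9  186.2] rect [ 605.6 -217.3] [33.4 24.6] 79.1
stop-315 86 mean [ 597.5 -315.4  186.3] rect [ 596.8 -316.3] [32.1 25.6] 79.0
leaf 635 mean [ 421.7 -269.1    6.9] rect [ 436.1 -274.9] [176.8 127.2] 89.8
bar 911 mean [607.9 171.9 204.8] rect [603.4 161.7] [ 37.9 209.2] 0.1
pad 151 mean [603.3 222.  211.6] rect [602.5 221.6] [32.6 30. ] 8.6
peg 70 mean [600.3  58.1 249.1] rect [599.7  57.7] [11.9 12.5] 42.8
pegtop 45 mean [599.2  57.7 258.4] rect [597.4  55.9] [17.7 11.6] 33.7
tray 846 mean [472.8 216.1  33.3] rect [492.4 200.2] [307.   97.7] 89.5
handle 100 mean [485.  329.3  88.5] rect [483.7 329.3] [42.5 17.5] 87.6
spoon 115 mean [480.  235.7  44.7] rect [478.1 206.3] [116.9  32.1] 82.7
side0
stop-115 85 mean [ 609.1 -121.5  186.9] rect [ 609.3 -119.7] [36.4 23.5] 80.8
stop-215 101 mean [ 601.3 -221.4  186.7] rect [ 601.4 -218.8] [37.5 25.1] 87.9
stop-315 122 mean [ 593.9 -320.4  186.6] rect [ 594.6 -319.2] [34.6 25.1] 81.1
leaf 922 mean [ 409.7 -276.5    6.9] rect [ 409.8 -280.9] [165.3  75.7] 87.6
bar 222 mean [598.4 138.8 205.7] rect [599.8 159.7] [214.2  32.7] 89.8
pad 52 mean [600.1 217.6 212.3] rect [600.5 219.3] [30.1 27.5] 67.5
peg 47 mean [595.5  51.1 246.1] rect [595.4  51.5] [10.6  8.5] 81.9
pegtop 27 mean [595.1  51.1 257. ] rect [593.9  51.2] [10.1 11.4] 70.1
tray 659 mean [480.4 166.8  34.1] rect [492.8 202.2] [321.3 103.3] 89.0
handle 32 mean [480.8 325.2  89.9] rect [481.1 328.2] [53.9 10.5] 86.5
spoon 162 mean [486.7 184.   47.8] rect [481.3 169.7] [191.3  33.4] 86.9
60 486.0 493.0 51.0 9
80 487.0 494.0 53.0 12
100 486.0 492.0 55.0 9
120 484.0 494.0 55.0 14
140 482.0 492.0 54.0 18
160 484.0 490.0 54.0 9
180 482.0 489.0 56.0 9
200 480.0 493.0 53.0 15
220 468.0 501.0 52.0 27
240 469.0 502.0 51.0 39
260 483.0 483.0 41.0 1
```

```bash
cat >> h.py <<'E'
def to(x,y,z,yaw):
    """print tool-frame shift (m) and turn (rad); yaw = world angle (deg) of tool y. shift is given in axes AFTER the turn and before it"""
    s=ctrl.get_state();Rm=R.from_quat(s['orientation']).as_matrix();p=s['tcp_pos']
    a=np.degrees(np.arctan2(Rm[1,1],Rm[0,1])); t=(a-yaw+90)%180-90
    d=(np.array([x,y,z])-p)/1000; t=np.radians(t)
    R2=Rm@R.from_euler('z',t).as_matrix()
    print('t',round(s['time_s'],1),'tcp',p.round(1),'yaw %.1f'%a,'| turn %.3f'%t,'shift now',(Rm.T@d).round(4),'after turn',(R2.T@d).round(4),'F',s['force'].round(1),'w %.1f'%s['grip_width'],'tilt',Rm[:2,2].round(4))
E
Z='[[0,0,0],0.1147,0.0854]'
python3 -m crank "[[[0,0,0],0.115,0.06],[[0,0,0],0.115,0.06],[[0,0,0],0.115,0.06],[[0,0,0],0.115,0.06],[[0,0,0],0.115,0.06],[[0,0,0],0.115,0.06],[[0,0,0],0.115,0.06],[[0,0,0],0.115,0.06],[[0,0,0],0.115,0.06],[[0,0,0],0.112,0.06]]"
python3 -m crank "[[[-0.028,0.013,-0.003],0,0.06],[[-0.028,0.013,-0.003],0,0.06],[[-0.028,0.013,-0.003],0,0.06],[[-0.028,0.013,-0.003],0,0.06],[[-0.028,0.013,-0.003],0,0.06],[[-0.028,0.013,-0.003],0,0.06],[[-0.028,0.013,-0.003],0,0.06],[[-0.028,0.013,-0.003],0,0.06]]"
python3 -m crank "[[[-0.028,0.013,-0.003],0,0.06],[[-0.028,0.013,-0.003],0,0.06],[[-0.028,0.013,-0.003],0,0.06],[[-0.028,0.013,-0.003],0,0.06],[[-0.028,0.013,-0.003],0,0.06],[[-0.028,0.013,-0.003],0,0.06],[[-0.028,0.013,-0.003],0,0.06],[[0,0,0],0,0.06],[[0,0,0],0,0.06]]"
python3 -c "
from h import *
c=cam('wrist');save(c,'w1');to(487,170,100,0);print(c['T'].round(2))"
```

```text
time_s: 0.93
tcp_pos: [278.1, 614.8, 208.0]
orientation: [0.709, 0.705, -0.0, 0.0]
force: [0.1, 0.2, -0.3]
grip_width: 60.4
finger_force: 0.0
time_s: 1.6
tcp_pos: [382.2, 389.3, 232.4]
orientation: [0.707, 0.707, -0.0, -0.0]
force: [0.0, -0.3, -0.2]
grip_width: 59.9
finger_force: 0.0
time_s: 2.35
tcp_pos: [473.3, 193.2, 253.5]
orientation: [0.709, 0.706, 0.0, -0.0]
force: [0.5, 0.6, -0.2]
grip_width: 59.8
finger_force: 0.0
t 2.4 tcp [472.7 194.6 253.3] yaw -0.1 | turn -0.002 shift now [-0.0245  0.0144  0.1533] after turn [-0.0246  0.0144  0.1533] F [0.4 1.7 1.1] w 59.9 tilt [-0.0003  0.0001]
[[ 1.0000e+00 -0.0000e+00 -0.0000e+00  4.7356e+02]
 [-1.0000e-02 -9.5000e-01 -3.0000e-01  2.7024e+02]
 [-0.0000e+00  3.0000e-01 -9.5000e-01  4.1843e+02]
 [ 0.0000e+00  0.0000e+00  0.0000e+00  1.0000e+00]]
```

View pics/w1.png

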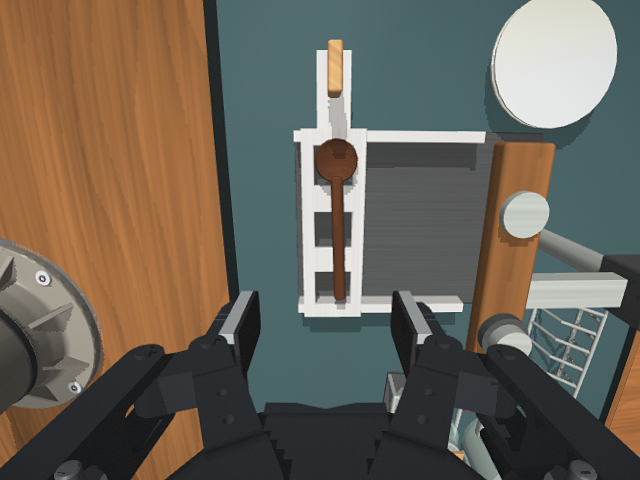

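The wrist view shows the spoon from the bowl tip at (337,138) to the handle end at (340,300). The tray holes are centred near (334,165), (331,229) and (333,287), the wooden handle top at (335,45), the bar pad at (526,215) and the clamp hub at (505,340).

```bash
python3 - <<'E'
from h import *
c=load('w1');C=cloud(c);hsv=cv2.cvtColor(c['img'],40).astype(int);x,y,z=np.moveaxis(C,-1,0)
print('bowl',px(c,337,138,42),'end',px(c,340,300,42),px(c,338,230),px(c,343,200,48),px(c,334,200,48))
def rep(n,P):
    r=cv2.minAreaRect(P[:,:2].astype(np.float32)); print(n,len(P),P.mean(0).round(1),np.round(r[0],1),np.round(r[1],1),round(r[2],1))
rep('pad',C[(abs(x-602)<30)&(y>195)&(y<245)&(z>205)&(z<222)&(hsv[...,1]<60)])
rep('bar',C[(abs(x-602)<40)&(y>20)&(z>196)&(z<210)&(hsv[...,1]>100)])
rep('handle',C[(abs(x-482)<40)&(y>280)&(z>85)&(z<98)])
t=(abs(x-482)<60)&(y>30)&(y<280)&(abs(z-34)<2.5)&(hsv[...,1]<60)&(hsv[...,2]>150)
for lo in(100,120,130,185,200,210): 
    q=C[t&(y>lo)&(y<lo+8)]
    if len(q):print(lo,q[:,0].min(),q[:,0].max())
print('tray bottom corners',px(c,303,318,34),px(c,360,317,34),'holes edges mid',px(c,331,212,34),px(c,331,247,34),px(c,315,230,34),px(c,349,230,34))
E
```

```text
bowl [486.26394929 266.74424556  42.        ] end [490.96146298  74.66141083  42.        ] [487.63393972 166.4519169   49.10094946] [493.00661569 200.60343418  48.        ] [483.04329808 200.64906985  48.        ]
pad 1830 [600.  222.3 211.6] [601.7 223.8] [34.1 31.7] 89.2
bar 7986 [596.8 204.6 205. ] [600.4 162.4] [208.3  34.9] 89.9
handle 760 [482.7 329.7  88.9] [482.8 329.7] [42.4 12.7] 89.9
100 446.67128183901406 516.9919105510849
120 447.07955402854344 517.7258903429237
130 447.35380292165104 517.478451999246
185 447.4317738821559 518.3257311564765
200 446.66471035434296 517.8431737221991
210 446.9501067455511 518.4771064050877
tray bottom corners [443.97700083  44.9563144   34.        ] [517.26016966  46.00559213  34.        ] holes edges mid [479.95440045 183.94285152  34.        ] [479.95593456 141.10823127  34.        ] [461.08685584 162.34550871  34.        ] [501.18640854 162.14455028  34.        ]
```

```bash

python3 -m crank "[[[-0.008,0.0075,0.03],0,0.045],[[-0.0085,0.0077,0.03],0,0.045],[[0,0,0.03],0,0.045],[[0,0,0.03],0,0.045],[[0,0,0.03],0,0.045],[[0,0,0.03],0,0.045],[[0,0,0.015],0,0.045],[[0,0,0],0,0.045],[[0,0,0],0,0.045]]"
python3 -c "
from h import *
to(488,178,38,0)"
```

```text
time_s: 3.15
tcp_pos: [487.3, 178.7, 58.0]
orientation: [0.707, 0.707, -0.001, -0.0]
force: [-0.9, -1.1, 1.4]
grip_width: 44.9
finger_force: 0.0
t 3.1 tcp [487.3 178.7  58. ] yaw -0.0 | turn -0.000 shift now [-0.0007  0.0008  0.02  ] after turn [-0.0007  0.0008  0.02  ] F [-0.9 -1.1  1.4] w 44.9 tilt [-0.0016 -0.0011]
```

```bash

python3 -m crank "[[[0,0,0.01],0,0.045],[[0,0.0007,0.01],0,0.045],[[0,0,0],0,0.045],[[0,0,0],0,0],[[0,0,0],0,0],[[0,0,0],0,0],[[0,0,0],0,0],[[0,0,0],0,0],[[0,0,0],0,0]]"
python3 -m crank "[[[0,0,-0.01],0,0],[[0,0,-0.02],0,0],[[0,0,-0.03],0,0],[[0,0,-0.03],0,0],[[0,0,-0.03],0,0],[[0,0,-0.03],0,0],[[0,0,0],0,0]]"
python3 -c "
from h import *
c=cam('wrist');save(c,'w2');to(410,-276,60,0)"
```

```text
time_s: 3.9
tcp_pos: [488.7, 178.3, 38.6]
orientation: [0.707, 0.707, 0.0, 0.0]
force: [-0.4, -0.2, -0.0]
grip_width: -0.0
finger_force: 0.0
time_s: 4.48
tcp_pos: [491.0, 178.8, 194.3]
orientation: [0.708, 0.706, 0.004, 0.001]
force: [0.8, 0.3, 0.0]
grip_width: 0.2
finger_force: 0.0
t 4.5 tcp [490.1 178.8 191.8] yaw -0.1 | turn -0.001 shift now [-0.4554 -0.0801  0.13  ] after turn [-0.4553 -0.0806  0.13  ] F [ 0.2  0.6 -1.2] w 0.1 tilt [0.0041 0.0034]
```

View pics/w2.png

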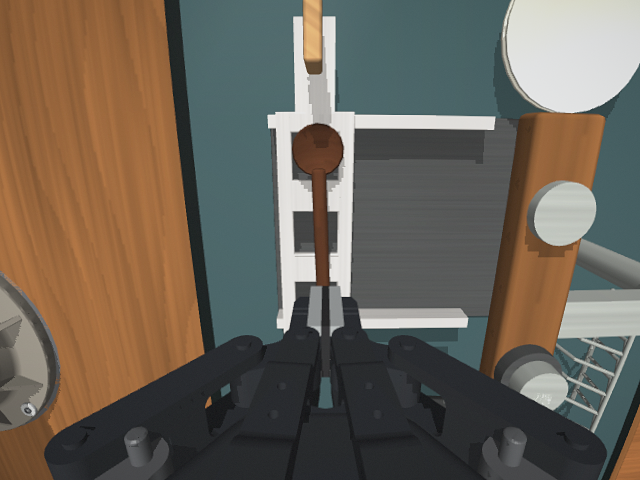

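The fingers closed to 0, so they missed the spoon. It still lies on the tray with its bowl at (318,150) and handle end near (323,287). I'll measure its height profile.

```bash
python3 - <<'E'
from h import *
for n in('w1','w2'):
    c=load(n);C=cloud(c);hsv=cv2.cvtColor(c['img'],40).astype(int);x,y,z=np.moveaxis(C,-1,0)
    m=(abs(x-487)<50)&(y>50)&(y<285)&(z>36)&(z<70)&(hsv[...,1]>100)
    for lo in range(60,280,20):
        q=C[m&(y>=lo)&(y<lo+20)]
        if len(q)>3: print(n,lo,len(q),'x %.0f..%.0f'%(np.percentile(q[:,0],3),np.percentile(q[:,0],97)),'z',np.percentile(q[:,2],[5,50,95]).round(1))
E
```

```text
w1 60 5 x 487..492 z [48.6 48.9 49.1]
w1 80 160 x 483..495 z [47.  49.2 50.5]
w1 100 167 x 483..495 z [47.2 49.1 50.5]
w1 120 164 x 482..494 z [47.3 49.1 50.5]
w1 140 181 x 482..494 z [47.2 49.1 50.5]
w1 160 201 x 481..493 z [46.4 48.9 50.5]
w1 180 198 x 481..492 z [47.  49.1 50.4]
w1 200 211 x 480..492 z [46.8 49.3 50.7]
w1 220 584 x 466..504 z [41.3 44.2 49. ]
w1 240 738 x 465..505 z [41.  43.  46.9]
w1 260 112 x 473..497 z [44.1 46.2 48. ]
w2 100 88 x 483..494 z [47.5 49.1 50.5]
w2 120 240 x 483..494 z [47.6 49.1 50.3]
w2 140 248 x 482..494 z [47.5 49.1 50.4]
w2 160 278 x 481..494 z [46.7 49.1 50.3]
w2 180 288 x 480..493 z [46.9 49.2 50.3]
w2 200 295 x 480..492 z [47.5 49.1 50.4]
w2 220 849 x 466..504 z [41.4 44.3 49. ]
w2 240 1074 x 464..505 z [41.1 43.  46.9]
w2 260 167 x 473..497 z [43.7 45.9 48. ]
```

```bash
python3 - <<'E'
from h import *
c=load('w2');C=cloud(c);x,y,z=np.moveaxis(C,-1,0)
m=(abs(x-490)<40)&(y<250)&(y>100)&(z>140)
q=C[m];print(len(q),q[:,2].min(),[ (zz,((q[:,2]>zz)&(q[:,2]<zz+5)).sum(), q[(q[:,2]>zz)&(q[:,2]<zz+5)].mean(0).round(0)) for zz in range(160,260,5) if ((q[:,2]>zz)&(q[:,2]<zz+5)).any()])
for v in(286,288,292,300,310,325,340): print(v,px(c,318,v),px(c,333,v))
print(c['T'][:3,3])
c=load('w1')
for p in((250,293),(243,300),(400,293),(406,300)):print(p,px(c,*p))
E
```

```text
45151 219.7573721791819 [(215, np.int64(2), array([496., 190., 220.])), (220, np.int64(178), array([491., 190., 223.])), (225, np.int64(326), array([491., 189., 228.])), (230, np.int64(357), array([491., 189., 232.])), (235, np.int64(397), array([491., 189., 237.])), (240, np.int64(408), array([491., 189., 242.])), (245, np.int64(381), array([491., 189., 247.])), (250, np.int64(699), array([491., 184., 253.])), (255, np.int64(457), array([490., 188., 258.]))]
286 [487.62146462 190.75527749 220.57791297] [494.35162408 190.69126631 220.51779888]
288 [487.65424118 190.83388899 222.8337815 ] [494.28418211 190.83406876 222.91033117]
292 [487.71079164 190.82205087 226.8230617 ] [494.17611383 190.7715139  226.79209363]
300 [487.80990393 190.64466051 233.92502009] [493.9695428  190.75177371 234.20126431]
310 [487.93454427 190.8167321  242.61695333] [493.73671167 190.75035133 242.55832708]
325 [488.09275657 190.95138237 253.7367408 ] [493.42754106 190.86797379 253.65392978]
340 [488.23180809 191.22324897 263.44451024] [493.12112851 191.90481527 264.51606403]
[490.18344585 255.16627585 359.48359538]
(250, 293) [440.86276722 205.20146328 286.55476647]
(243, 300) [439.76095808 206.03932922 294.64026355]
(400, 293) [505.50835591 204.8521919  286.50952058]
(406, 300) [506.40274941 205.30957212 293.88055756]
```

Depth shows the shut fingertips about 28 mm above the reported TCP (z≈220 against 192), which fits the miss. I'll go down again, lower, and watch the force.

```bash

python3 -m crank "[[[0,-0.002,0.01],0,0.045],[[0,0,0.03],0,0.045],[[0,0,0.03],0,0.045],[[0,0,0.03],0,0.045],[[0,0,0.03],0,0.045],[[0,0,0.02],0,0.045],[[0,0,0],0,0.045],[[0,0,0],0,0.045]]"
python3 -m crank "[[[0,0,0.01],0,0.045],[[0,0,0.005],0,0.045],[[0,0,0],0,0.045],[[0,0,0],0,0.045]]"
python3 -m crank "[[[0,0,0.004],0,0.045],[[0,0,0.004],0,0.045],[[0,0,0],0,0.045],[[0,0,0],0,0.045]]"
python3 -c "
from h import *
c=cam('wrist');save(c,'w3');to(488,178,10,0);C=cloud(c);x,y,z=np.moveaxis(C,-1,0)
for x0 in(463,513):
  q=C[(abs(x-x0)<12)&(y>178)&(y<205)]; print(np.percentile(q[:,2],[1,3,10,50]))"
```

```text
time_s: 5.2
tcp_pos: [485.3, 177.0, 37.0]
orientation: [0.708, 0.706, -0.002, -0.0]
force: [0.1, 0.1, 0.5]
grip_width: 44.9
finger_force: 0.0
time_s: 5.53
tcp_pos: [486.7, 178.3, 23.8]
orientation: [0.707, 0.707, 0.0, -0.0]
force: [-0.4, 0.4, -0.3]
grip_width: 45.2
finger_force: 0.0
time_s: 5.87
tcp_pos: [486.5, 178.2, 15.3]
orientation: [0.707, 0.707, -0.0, -0.0]
force: [0.7, 0.4, 0.8]
grip_width: 45.1
finger_force: 0.0
t 5.9 tcp [486.6 178.2  15.4] yaw -0.1 | turn -0.001 shift now [-0.0002  0.0014  0.0054] after turn [-0.0002  0.0014  0.0054] F [ 1.   0.4 -0.2] w 44.8 tilt [-0.0001 -0.0001]
[ 32.50490429  32.86415594  33.54765674 111.61065662]
[ 32.27403368  32.84387431  33.67244125 107.13083594]
```

```bash

python3 -m crank "[[[0,0,0.006],0,0.045],[[0,0,0],0,0.045],[[0,0,0],0,0],[[0,0,0],0,0],[[0,0,0],0,0],[[0,0,0],0,0],[[0,0,0],0,0],[[0,0,0],0,0]]"
python3 -c "
from h import *
c=cam('wrist');save(c,'w4');C=cloud(c);x,y,z=np.moveaxis(C,-1,0);to(488,178,10,0)
q=C[(abs(x-488)<25)&(y>184)&(y<197)&(z>30)&(z<110)]
print([(zz,((q[:,2]>zz)&(q[:,2]<zz+4)).sum()) for zz in range(30,110,4)])"
```

```text
time_s: 6.58
tcp_pos: [489.9, 179.2, 11.3]
orientation: [0.708, 0.707, 0.003, 0.001]
force: [2.6, -1.0, 32.6]
grip_width: 12.4
finger_force: 65.5
t 6.6 tcp [489.9 179.2  11.3] yaw -0.1 | turn -0.001 shift now [-0.0012 -0.0019  0.0012] after turn [-0.0012 -0.0019  0.0012] F [ 4.  -1.  32.2] w 12.5 tilt [0.0055 0.0025]
[(30, np.int64(1372)), (34, np.int64(269)), (38, np.int64(140)), (42, np.int64(237)), (46, np.int64(1065)), (50, np.int64(398)), (54, np.int64(298)), (58, np.int64(350)), (62, np.int64(323)), (66, np.int64(220)), (70, np.int64(400)), (74, np.int64(462)), (78, np.int64(832)), (82, np.int64(754)), (86, np.int64(785)), (90, np.int64(406)), (94, np.int64(91)), (98, np.int64(444)), (102, np.int64(386)), (106, np.int64(924))]
```

```bash

python3 -m crank "[[[0,0,-0.01],0,0],[[0,0,-0.02],0,0],[[0,0,-0.03],0,0],[[0,0,-0.03],0,0],[[0,0,-0.03],0,0],[[0,0,0],0,0]]"
python3 -c "
from h import *
to(410,-276,60,0)
c=cam('wrist');save(c,'w5');C=cloud(c);x,y,z=np.moveaxis(C,-1,0);hsv=cv2.cvtColor(c['img'],40).astype(int)
m=(abs(x-487)<40)&(y>60)&(y<300)&(z>100)&(z<190)&(hsv[...,1]>100)
for lo in range(60,300,20):
  q=C[m&(y>=lo)&(y<lo+20)]
  if len(q)>3: print(lo,len(q),'x %.0f..%.0f'%(np.percentile(q[:,0],3),np.percentile(q[:,0],97)),'z',np.percentile(q[:,2],[5,50,95]).round(1))
"
```

```text
time_s: 7.13
tcp_pos: [488.9, 179.0, 134.0]
orientation: [0.708, 0.706, 0.003, 0.0]
force: [2.1, 1.0, -0.5]
grip_width: 12.2
finger_force: 59.2
t 7.1 tcp [488.9 179.  134. ] yaw -0.1 | turn -0.002 shift now [-0.4553 -0.0784  0.072 ] after turn [-0.4552 -0.0792  0.072 ] F [ 2.1  1.  -0.5] w 12.2 tilt [0.0049 0.0035]
120 318 x 482..495 z [169.  171.5 172.5]
140 1003 x 482..495 z [169.4 171.6 172.7]
160 1135 x 482..495 z [170.2 171.6 172.7]
180 1304 x 482..494 z [170.  171.7 172.9]
200 1530 x 482..495 z [169.7 171.7 172.8]
220 4473 x 469..507 z [164.1 166.8 171.5]
240 5930 x 468..508 z [163.9 165.8 169.8]
260 1059 x 476..501 z [165.  168.6 170.4]
```

```bash

python3 -m crank "[[[-0.028,-0.005,0],0,0],[[-0.028,-0.005,0],0,0],[[-0.028,-0.005,0],0,0],[[-0.028,-0.005,0],0,0],[[-0.028,-0.005,0],0,0],[[-0.028,-0.005,0],0,0],[[-0.028,-0.005,0],0,0],[[-0.028,-0.005,0],0,0]]"
python3 -m crank "[[[-0.028,-0.005,0],0,0],[[-0.028,-0.005,0],0,0],[[-0.028,-0.005,0],0,0],[[-0.028,-0.005,0],0,0],[[-0.028,-0.005,0],0,0],[[-0.028,-0.005,0],0,0],[[-0.028,-0.005,0],0,0],[[-0.014,0,0],0,0],[[0,0,0],0,0]]"
python3 -c "
from h import *
to(410,-273,-12,0)
c=cam('wrist');save(c,'w6')
"
```

```text
time_s: 7.85
tcp_pos: [445.2, -46.9, 128.6]
orientation: [0.707, 0.707, -0.001, -0.0]
force: [1.6, -0.2, -0.0]
grip_width: 12.6
finger_force: 59.1
time_s: 8.6
tcp_pos: [409.9, -258.6, 128.7]
orientation: [0.709, 0.705, -0.001, -0.0]
force: [-0.8, -0.6, -0.4]
grip_width: 12.8
finger_force: 59.1
t 8.6 tcp [ 409.9 -258.6  128.7] yaw -0.3 | turn -0.005 shift now [-0.0142  0.0003  0.1407] after turn [-0.0142  0.0003  0.1407] F [-0.8 -0.6 -0.4] w 12.8 tilt [-0.0013 -0.0012]
```

View pics/w6.png

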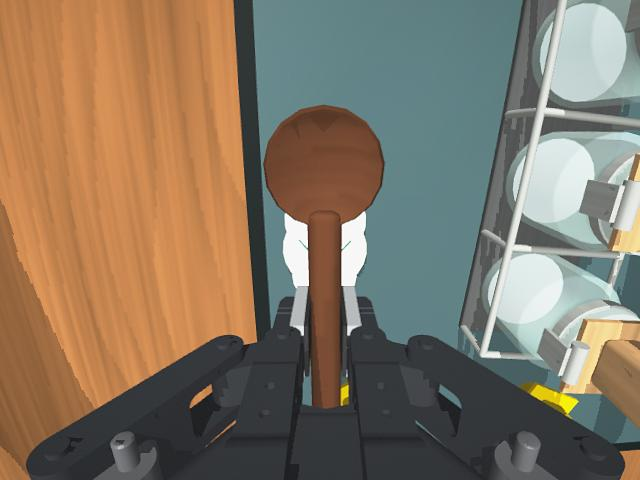

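The spoon is held above the leaf. The leaf shows on both sides of the handle, from (285,240) to (367,240), so it is centred sideways.

```bash

python3 -m crank "[[[-0.008,0,0.03],0,0],[[-0.006,0,0.03],0,0],[[0,0,0.03],0,0],[[0,0,0.025],0,0],[[0,0,0.01],0,0],[[0,0,0],0,0],[[0,0,0],0,0]]"
python3 -m crank "[[[0,0,0.005],0,0],[[0,0,0.003],0,0],[[0,0,0],0,0],[[0,0,0],0,0]]"
python3 -c "
from h import *
to(410,-273,-12,0)
c=cam('wrist');save(c,'w6');C=cloud(c);x,y,z=np.moveaxis(C,-1,0);hsv=cv2.cvtColor(c['img'],40).astype(int)
m=(abs(x-410)<40)&(y>-400)&(y<-150)&(z>10)&(z<60)&(hsv[...,1]>100)
for lo in range(-400,-150,20):
  q=C[m&(y>=lo)&(y<lo+20)]
  if len(q)>3: print(lo,len(q),'z',np.percentile(q[:,2],[5,50,95]).round(1))
"
```

```text
time_s: 9.23
tcp_pos: [411.0, -269.4, 4.6]
orientation: [0.707, 0.707, -0.0, -0.0]
force: [0.6, -0.2, 0.5]
grip_width: 12.4
finger_force: 59.1
time_s: 9.57
tcp_pos: [411.5, -269.6, -3.1]
orientation: [0.707, 0.707, 0.0, 0.0]
force: [-0.8, 0.3, -1.2]
grip_width: 12.6
finger_force: 59.1
t 9.6 tcp [ 411.5 -269.6   -3.1] yaw -0.0 | turn -0.001 shift now [-0.0034 -0.0015  0.0089] after turn [-0.0034 -0.0015  0.0089] F [-0.8  0.3 -1.2] w 12.6 tilt [ 0.0008 -0.0001]
-320 716 z [32.3 34.7 35.7]
-300 1069 z [32.6 34.6 35.7]
-280 1178 z [33.3 34.7 35.8]
-260 1410 z [32.5 34.6 35.6]
-240 2237 z [29.2 33.6 35.5]
-220 5755 z [26.5 28.2 32.4]
-200 4378 z [26.9 29.7 32.7]
```

Spoon top is at 35 and should be at 24, so there are about 10 mm left to go down.

```bash

python3 -m crank "[[[-0.003,0,0.005],0,0],[[0,0,0.0045],0,0],[[0,0,0],0,0],[[0,0,0],0,0]]"
python3 -m crank "[[[0,0,0],0,0.04],[[0,0,0],0,0.04],[[0,0,0],0,0.04],[[0,0,0],0,0.04],[[0,0,-0.005],0,0.04],[[0,0,-0.02],0,0.04],[[0,0,-0.04],0,0.04],[[0,0,-0.04],0,0.05],[[0,0,-0.04],0,0.05],[[0,0,-0.04],0,0.05]]"
python3 -c "
from h import *
to(603.4,-218,250,85.6)
c=cam('wrist');save(c,'w7')
C=cloud(c);x,y,z=np.moveaxis(C,-1,0);hsv=cv2.cvtColor(c['img'],40).astype(int)
m=(abs(x-410)<40)&(y>-400)&(y<-150)&(z>10)&(z<60)&(hsv[...,1]>100)
for lo in range(-400,-150,20):
  q=C[m&(y>=lo)&(y<lo+20)]
  if len(q)>3: print(lo,len(q),q[:,0].mean(),q[:,1].max(),'z',np.percentile(q[:,2],[5,50,95]).round(1))
"
```

```text
time_s: 9.95
tcp_pos: [410.8, -272.7, -13.4]
orientation: [0.708, 0.707, -0.0, -0.0]
force: [0.5, 0.3, -1.8]
grip_width: 12.3
finger_force: 59.1
time_s: 10.78
tcp_pos: [410.2, -272.9, 173.8]
orientation: [0.708, 0.706, -0.0, -0.0]
force: [0.8, 0.9, 1.2]
grip_width: 49.9
finger_force: 0.0
t 10.8 tcp [ 410.2 -272.9  173.8] yaw -0.1 | turn -1.496 shift now [ 0.0553  0.193  -0.0764] after turn [-0.1883  0.0695 -0.0764] F [0.8 0.9 1.2] w 49.9 tilt [-0.001  -0.0002]
-400 18 447.4978600430568 -396.29779644971376 z [26.3 28.2 30. ]
-380 119 409.0483044491622 -360.0859106227623 z [21.4 23.2 24.2]
-360 222 409.440946196422 -340.128976955224 z [20.5 23.  24.3]
-340 222 410.0677442675869 -320.0623072494622 z [21.6 23.1 24.3]
-320 226 410.25829835631464 -300.052925742816 z [21.8 23.1 24.5]
-300 250 410.6399099804503 -280.2971266420103 z [21.6 23.2 24.4]
-280 264 410.7821564868802 -260.0605285831642 z [21.4 23.1 24.4]
-260 281 411.0520554122809 -240.00090280157644 z [21.3 23.1 24.5]
-240 513 411.5615847545137 -220.01743544733918 z [16.7 20.8 24. ]
-220 1056 411.65249292719596 -200.49927021017376 z [14.9 16.7 20.9]
-200 583 411.6811414662571 -185.66092744439072 z [15.5 18.5 21.3]
```

```bash

python3 -m crank "[[[0,0,-0.02],-0.12,0.06],[[0,0,-0.02],-0.12,0.06],[[0,0,-0.02],-0.12,0.06],[[0,0,-0.016],-0.12,0.06],[[0,0,0],-0.12,0.06],[[0,0,0],-0.12,0.06],[[0,0,0],-0.12,0.06],[[0,0,0],-0.12,0.06],[[0,0,0],-0.12,0.06],[[0,0,0],-0.12,0.06]]"
python3 -m crank "[[[0,0,0],-0.12,0.06],[[0,0,0],-0.12,0.06],[[-0.031,0.0116,0],-0.056,0.06],[[-0.031,0.0116,0],0,0.06],[[-0.031,0.0116,0],0,0.06],[[-0.031,0.0116,0],0,0.06],[[-0.031,0.0116,0],0,0.06],[[-0.031,0.0116,0],0,0.06],[[0,0,0],0,0.06],[[0,0,0],0,0.06]]"
python3 -c "
from h import *
to(603.4,-218,250,85.6)
c=cam('wrist');save(c,'w8')
"
```

```text
time_s: 11.67
tcp_pos: [410.9, -272.7, 248.2]
orientation: [0.182, 0.983, 0.0, 0.0]
force: [0.5, -1.0, -0.6]
grip_width: 59.6
finger_force: 0.0
time_s: 12.5
tcp_pos: [603.3, -218.2, 247.3]
orientation: [0.037, 0.999, -0.0, -0.001]
force: [-0.5, -0.5, 0.7]
grip_width: 59.9
finger_force: 0.0
t 12.5 tcp [ 603.3 -218.2  247.3] yaw 85.8 | turn 0.003 shift now [-0.0001  0.0002 -0.0027] after turn [-0.0001  0.0002 -0.0027] F [-0.5 -0.5  0.7] w 59.9 tilt [-0.0014 -0.0008]
```

View pics/w8.png

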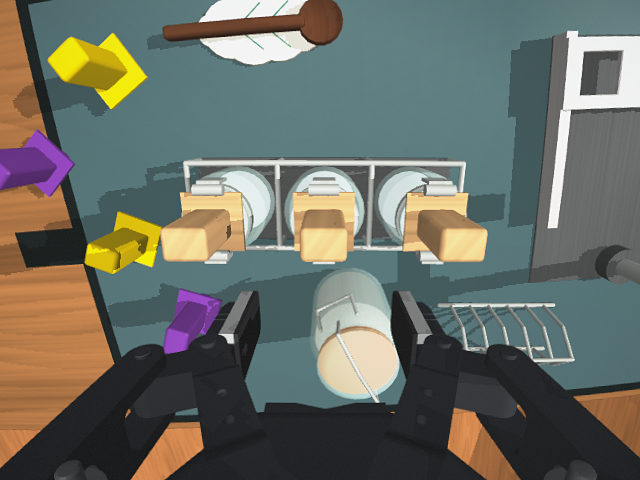

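The view shows stopper tops at about (197,235), (324,235) and (452,235). The carrier is square with the picture, and the plates sit under the rollers at (208,187), (324,187) and (440,187). I'll measure the tops.

```bash
python3 - <<'E'
from h import *
c=load('w8');C=cloud(c);x,y,z=np.moveaxis(C,-1,0);hsv=cv2.cvtColor(c['img'],40).astype(int)
P=[]
for y0 in(-119,-218,-318):
    q=C[(abs(x-603)<40)&(abs(y-y0)<35)&(z>182)&(z<192)&(hsv[...,1]>60)].astype(np.float32)
    r=cv2.minAreaRect(q[:,:2]);print(len(q),np.round(r[0],1),np.round(r[1],1),r[2],q[:,2].mean());P.append(r[0])
d=np.array(P[0])-P[2];print(np.degrees(np.arctan2(d[1],d[0])),np.hypot(*d))
E
```

```text
Traceback (most recent call last):
cv2.error: OpenCV(4.12.0) /io/opencv/modules/imgproc/src/convhull.cpp:143: error: (-215:Assertion failed) total >= 0 && (depth == CV_32F || depth == CV_32S) in function 'convexHull'
```

```bash
python3 - <<'E'
from h import *
c=load('w8');C=cloud(c);x,y,z=np.moveaxis(C,-1,0);hsv=cv2.cvtColor(c['img'],40).astype(int)
print([px(c,*p) for p in((197,235),(324,235),(452,235))])
P=[]
for y0 in(-119,-218,-318):
    q=C[(abs(x-603)<40)&(abs(y-y0)<35)&(z>176)&(z<196)].astype(np.float32)
    if len(q)<5: print(len(q));continue
    q=np.ascontiguousarray(q[q[:,2]>np.percentile(q[:,2],90)-3]);r=cv2.minAreaRect(q[:,:2].copy());print(len(q),np.round(r[0],1),np.round(r[1],1),r[2],q[:,2].mean());P.append(r[0])
E
```

```text
[array([ 587.66722596, -305.92344484,  186.61098251]), array([ 594.40468544, -217.19497933,  186.28380821]), array([ 600.93667122, -127.83860453,  186.6453153 ])]
1446 [ 609.4 -118.9] [33.3 25. ] 85.45814514160156 186.15266
1490 [ 602.1 -218.1] [33.3 24.8] 84.86689758300781 186.13078
1435 [ 594.4 -317.7] [32.5 25.6] 86.04789733886719 186.14758
```

```bash

python3 -m crank "[[[0.001,0,0.03],0,0.06],[[0,0,0.03],0,0.06],[[0,0,0.03],0,0.06],[[0,0,0.02],0,0.06],[[0,0,0.012],0,0.06],[[0,0,0],0,0.06],[[0,0,0],0,0.06]]"
python3 -m crank "[[[0,0,0],0,0],[[0,0,0],0,0],[[0,0,0],0,0],[[0,0,0],0,0],[[0,0,0],0,0],[[0,0,0],0,0]]"
python3 -m crank "[[[-0.004,0,-0.001],0,0],[[0,0,0],0,0]]"
python3 -m crank "[[[-0.004,0,-0.001],0,0],[[0,0,0],0,0]]"
python3 -c "
from h import *
to(602,-218,125,85.5);print(ctrl.get_state()['moment'])
c=cam('wrist');save(c,'w9')
"
```

```text
time_s: 13.13
tcp_pos: [601.1, -219.7, 126.7]
orientation: [0.038, 0.999, -0.0, 0.0]
force: [0.5, -0.3, 0.3]
grip_width: 59.9
finger_force: 0.0
time_s: 13.63
tcp_pos: [602.1, -219.5, 127.6]
orientation: [0.038, 0.999, -0.0, 0.001]
force: [-2.7, 0.3, 7.7]
grip_width: 33.5
finger_force: 58.8
time_s: 13.8
tcp_pos: [604.7, -219.7, 127.7]
orientation: [0.038, 0.999, 0.0, -0.001]
force: [-6.8, 1.1, 6.1]
grip_width: 33.1
finger_force: 61.3
time_s: 13.97
tcp_pos: [608.3, -220.1, 128.7]
orientation: [0.038, 0.999, 0.0, -0.001]
force: [-10.1, 1.6, 7.1]
grip_width: 33.8
finger_force: 40.9
t 14.0 tcp [ 608.3 -220.1  128.7] yaw 85.6 | turn 0.002 shift now [0.0064 0.0016 0.0037] after turn [0.0064 0.0016 0.0037] F [-10.1   1.6   7.1] w 33.8 tilt [-0.0019  0.0003]
[0.2901346  2.57086393 0.01984651]
```

View pics/w9.png

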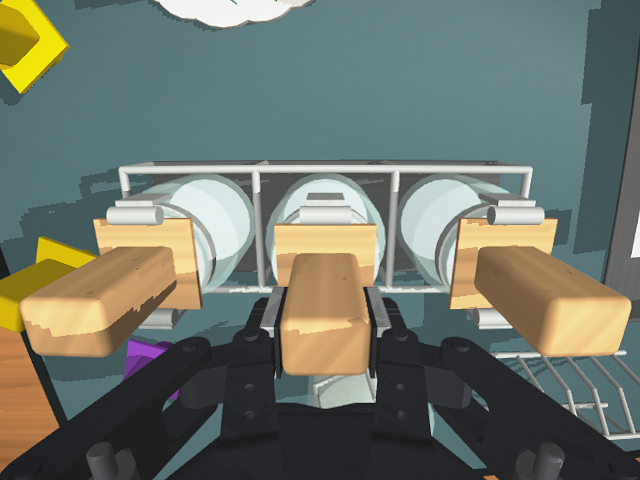

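Stopper 2's plate has started to tilt: its near edge is at (324,228), against (500,220) for its neighbour. The jar hasn't risen. I'll keep tilting with a little more lift.

```bash

python3 -m crank "[[[-0.003,0,-0.003],0,0],[[0,0,0],0,0]]"
python3 -m crank "[[[-0.004,0,-0.002],0,0],[[0,0,0],0,0]]"
python3 -m crank "[[[-0.004,0,-0.002],0,0],[[0,0,0],0,0]]"
python3 -c "
from h import *
to(602,-218,125,85.5)
c=cam('wrist');save(c,'w10');C=cloud(c);x,y,z=np.moveaxis(C,-1,0);hsv=cv2.cvtColor(c['img'],40).astype(int)
# profile along carrier x on plate edge strips
u=np.array([.997,-.077]);v=np.array([.077,.997]);p=np.array([602.,-218])
a=(x-p[0])*u[0]+(y-p[1])*u[1];b=(x-p[0])*v[0]+(y-p[1])*v[1]
for s in range(-36,0,3):
  q=z[(abs(b)<12)&(a>=s)&(a<s+3)&(z>105)&(z<200)]
  if len(q): print(s,len(q),np.percentile(q,[10,50,90]).round(1))
"
```

```text
time_s: 14.18
tcp_pos: [610.9, -220.1, 130.9]
orientation: [0.038, 0.999, 0.0, -0.001]
force: [-6.8, -1.2, -4.8]
grip_width: 32.9
finger_force: 64.9
time_s: 14.35
tcp_pos: [614.2, -220.3, 132.2]
orientation: [0.038, 0.999, 0.0, -0.002]
force: [-9.3, -0.4, -8.2]
grip_width: 33.0
finger_force: 64.4
time_s: 14.52
tcp_pos: [618.2, -220.6, 134.1]
orientation: [0.038, 0.999, 0.0, -0.002]
force: [-8.4, -1.9, -10.3]
grip_width: 33.1
finger_force: 63.8
t 14.5 tcp [ 618.2 -220.6  134.1] yaw 85.6 | turn 0.002 shift now [0.0163 0.0014 0.0091] after turn [0.0163 0.0013 0.0091] F [ -8.4  -1.9 -10.3] w 33.1 tilt [-0.0047  0.0005]
-36 292 [123.5 125.4 127.5]
-33 294 [127.3 128.4 129.3]
-30 268 [128.  128.8 129.7]
-27 154 [126.4 127.4 128.2]
-24 293 [115.3 127.6 130.6]
-21 374 [106.8 130.  130.9]
-18 247 [128.7 129.6 130.5]
-15 235 [128.3 129.1 129.8]
-12 239 [127.7 128.5 129.3]
-9 450 [127.4 129.4 136.2]
-6 832 [137.4 144.5 150.6]
-3 1000 [153.2 159.6 165.4]
```

```bash
cat >> h.py <<'E'
def prof(n,p,lo=-36,hi=0):
    to(p[0],p[1],125,85.5);c=cam('wrist');save(c,n);C=cloud(c);x,y,z=np.moveaxis(C,-1,0)
    a=(x-p[0])*.997-(y-p[1])*.077;b=(x-p[0])*.077+(y-p[1])*.997
    for s in range(lo,hi,3):
        q=z[(abs(b)<12)&(a>=s)&(a<s+3)&(z>105)&(z<200)]
        if len(q): print(s,len(q),np.percentile(q,[10,50,90]).round(1))
E
python3 -m crank "[[[-0.004,0,0],0,0],[[0,0,0],0,0]]"
python3 -m crank "[[[-0.003,0,0],0,0],[[0,0,0],0,0]]"
python3 -c "
from h import *
prof('w11',(602.,-218.))"
```

```text
time_s: 14.73
tcp_pos: [622.2, -220.9, 134.4]
orientation: [0.038, 0.999, 0.0, -0.002]
force: [-10.7, 1.0, -4.5]
grip_width: 33.5
finger_force: 64.4
time_s: 14.9
tcp_pos: [625.2, -221.3, 134.7]
orientation: [0.038, 0.999, 0.0, -0.002]
force: [-11.8, 1.3, -1.5]
grip_width: 33.4
finger_force: 64.7
t 14.9 tcp [ 625.2 -221.3  134.7] yaw 85.6 | turn 0.002 shift now [0.0234 0.0015 0.0098] after turn [0.0234 0.0014 0.0098] F [-11.8   1.3  -1.5] w 33.4 tilt [-0.0041  0.0006]
-36 276 [123.6 125.2 127.6]
-33 316 [127.3 128.4 129.4]
-30 274 [128.1 128.8 129.5]
-27 157 [126.2 127.5 128.4]
-24 151 [115.  115.8 116.5]
-21 464 [106.8 133.1 135.2]
-18 394 [106.6 133.7 134.8]
-15 259 [132.5 133.3 133.9]
-12 256 [131.5 132.3 133. ]
-9 235 [130.7 131.4 132.3]
-6 540 [130.5 136.5 140.6]
-3 633 [142.5 146.7 150.8]
```

```bash

python3 -m crank "[[[0.004,0,-0.001],0,0],[[0,0,0],0,0]]"
python3 -m crank "[[[0.004,0,-0.001],0,0],[[0,0,0],0,0]]"
python3 -c "
from h import *
prof('w12',(602.,-218.))"
```

```text
time_s: 15.12
tcp_pos: [621.4, -220.8, 135.6]
orientation: [0.038, 0.999, 0.0, -0.001]
force: [-6.2, -0.9, -7.2]
grip_width: 33.1
finger_force: 63.9
time_s: 15.28
tcp_pos: [619.0, -220.6, 137.6]
orientation: [0.038, 0.999, -0.0, 0.0]
force: [-1.8, -0.0, -3.9]
grip_width: 33.4
finger_force: 64.6
t 15.3 tcp [ 619.  -220.6  137.6] yaw 85.6 | turn 0.002 shift now [0.0171 0.0013 0.0126] after turn [0.0171 0.0012 0.0126] F [-1.8 -0.  -3.9] w 33.4 tilt [ 0.0006 -0.    ]
-36 284 [124.  125.3 127.9]
-33 288 [127.8 128.8 129.8]
-30 268 [128.4 129.1 130. ]
-27 433 [128.2 135.8 137.8]
-24 253 [135.8 136.6 137.5]
-21 265 [135.  135.8 136.6]
-18 240 [134.2 135.1 135.8]
-15 240 [133.2 134.  134.9]
-12 564 [133.2 139.2 143.6]
-9 629 [145.4 149.6 153.7]
-6 778 [155.5 159.9 164.4]
-3 926 [166.  170.4 174.9]
```

```bash

python3 -m crank "[[[0.005,0,-0.001],0,0],[[0,0,0],0,0]]"
python3 -m crank "[[[0.005,0,-0.0015],0,0],[[0,0,0],0,0]]"
python3 -m crank "[[[0.005,0,-0.0015],0,0],[[0,0,0],0,0]]"
python3 -c "
from h import *
prof('w13',(602.,-218.))"
```

```text
time_s: 15.5
tcp_pos: [615.6, -220.2, 139.1]
orientation: [0.038, 0.999, -0.0, 0.002]
force: [5.1, -1.9, -4.5]
grip_width: 32.9
finger_force: 64.3
time_s: 15.67
tcp_pos: [611.2, -219.8, 140.9]
orientation: [0.038, 0.999, -0.0, 0.002]
force: [7.9, -1.6, -4.4]
grip_width: 33.0
finger_force: 64.2
time_s: 15.83
tcp_pos: [606.3, -219.4, 142.5]
orientation: [0.038, 0.999, -0.0, 0.003]
force: [8.1, -1.7, -0.8]
grip_width: 33.7
finger_force: 64.4
t 15.8 tcp [ 606.3 -219.4  142.5] yaw 85.7 | turn 0.003 shift now [0.0045 0.0011 0.0175] after turn [0.0045 0.0011 0.0175] F [ 8.1 -1.7 -0.8] w 33.7 tilt [ 0.0051 -0.0009]
-36 271 [123.9 125.8 127.8]
-33 385 [127.9 129.5 135.8]
-30 280 [129.6 136.2 136.9]
-27 236 [135.  135.8 136.6]
-24 241 [134.7 135.5 136.2]
-21 231 [134.3 135.1 135.8]
-18 443 [134.2 135.7 143.2]
-15 1292 [145.3 156.7 166.6]
-12 1842 [170.9 181.3 190.5]
-9 996 [191.5 196.5 199.4]
-6 6 [199.7 199.8 199.9]
-3 4 [199.7 199.8 199.9]
```

```bash

python3 -m crank "[[[0.005,0,-0.0015],0,0],[[0,0,0],0,0]]"
python3 -m crank "[[[0.005,0,-0.0015],0,0],[[0,0,0],0,0]]"
python3 -m crank "[[[0.004,0,-0.001],0,0],[[0,0,0],0,0]]"
python3 -c "
from h import *
prof('w14',(602.,-218.))"
```

```text
time_s: 16.05
tcp_pos: [601.3, -219.1, 144.1]
orientation: [0.038, 0.999, -0.0, 0.003]
force: [7.4, -1.2, -0.9]
grip_width: 33.4
finger_force: 64.1
time_s: 16.22
tcp_pos: [596.2, -218.7, 145.5]
orientation: [0.038, 0.999, -0.0, 0.002]
force: [8.0, -0.3, -1.3]
grip_width: 33.1
finger_force: 63.9
time_s: 16.38
tcp_pos: [592.4, -218.3, 146.4]
orientation: [0.038, 0.999, -0.0, 0.003]
force: [8.1, -0.9, -1.5]
grip_width: 33.1
finger_force: 63.6
t 16.4 tcp [ 592.4 -218.3  146.4] yaw 85.7 | turn 0.003 shift now [-0.0095  0.0011  0.0214] after turn [-0.0095  0.0011  0.0214] F [ 8.1 -0.9 -1.5] w 33.1 tilt [ 0.005  -0.0008]
-36 396 [124.2 127.  135.3]
-33 267 [128.4 135.1 136. ]
-30 246 [134.6 135.5 136.3]
-27 221 [134.7 135.5 136.3]
-24 2354 [157.2 183.3 197.4]
-21 915 [135.6 149.2 161.7]
-18 1 [134.6 134.6 134.6]
```

View pics/w14.png

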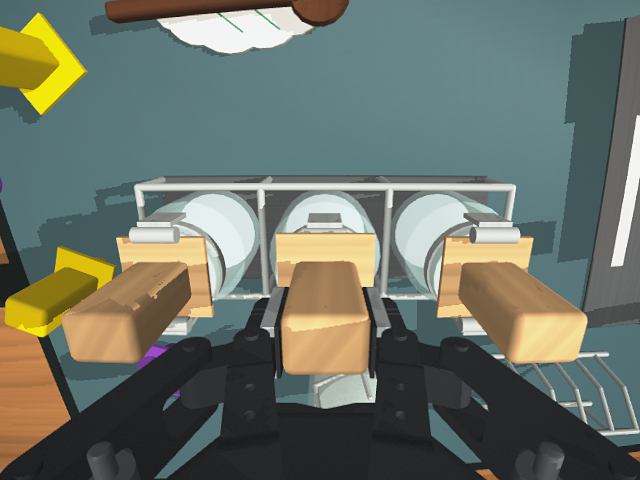

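Stopper 2's plate is now level and above its near roller at (324,238). I'll lift gently and watch the force.

```bash

python3 -m crank "[[[-0.002,0,-0.003],0,0],[[0,0,0],0,0]]"
python3 -m crank "[[[-0.002,0,-0.003],0,0],[[0,0,0],0,0]]"
python3 -m crank "[[[0,0,-0.003],0,0],[[0,0,0],0,0]]"
python3 -c "
from h import *
prof('w15',(602.,-218.))"
```

```text
time_s: 16.6
tcp_pos: [593.3, -218.4, 149.0]
orientation: [0.038, 0.999, -0.0, 0.001]
force: [0.9, -0.2, -2.0]
grip_width: 33.1
finger_force: 63.5
time_s: 16.77
tcp_pos: [594.8, -218.7, 151.5]
orientation: [0.038, 0.999, -0.0, 0.0]
force: [0.1, 0.2, -0.1]
grip_width: 33.6
finger_force: 63.5
time_s: 16.93
tcp_pos: [594.4, -218.7, 154.4]
orientation: [0.038, 0.999, -0.0, 0.0]
force: [0.6, -0.2, -1.2]
grip_width: 33.2
finger_force: 63.5
t 16.9 tcp [ 594.4 -218.7  154.4] yaw 85.6 | turn 0.003 shift now [-0.0075  0.0013  0.0294] after turn [-0.0075  0.0013  0.0294] F [ 0.6 -0.2 -1.2] w 33.2 tilt [ 0.0002 -0.0002]
-36 241 [123.8 125.7 127.9]
-33 477 [128.2 139.6 143.8]
-30 287 [129.4 143.3 144.2]
-27 233 [142.8 143.6 144.4]
-24 227 [143.  143.7 144.3]
-21 2466 [148.9 177.7 196.2]
-18 111 [143.1 144.  148.2]
```

```bash

python3 -m crank "[[[0,0,-0.01],0,0],[[0,0,-0.02],0,0],[[0,0,-0.03],0,0],[[0,0,-0.03],0,0],[[0,0,-0.01],-0.077,0],[[0.011,0.031,0],0,0],[[0.011,0.031,0],0,0],[[0.011,0.031,0],0,0],[[0.011,0.031,0],0,0],[[0.011,0.031,0],0,0]]"
python3 -m crank "[[[0.012,0.030,0],0,0],[[0.012,0.030,0],0,0],[[0.012,0.030,0],0,0],[[0.012,0.030,0],0,0],[[0.011,0.030,0],0,0],[[0,0,0],0,0],[[0,0,0],0,0]]"
python3 -c "
from h import *
to(481,87,90,90)
c=cam('wrist');save(c,'w16');cv2.imwrite('pics/w16s.png',c['img'])"
```

```text
time_s: 17.82
tcp_pos: [538.4, -62.6, 254.6]
orientation: [-0.0, 1.0, 0.0, 0.0]
force: [0.4, 0.4, -1.6]
grip_width: 33.6
finger_force: 63.7
time_s: 18.4
tcp_pos: [479.6, 87.8, 254.6]
orientation: [-0.002, 1.0, 0.0, 0.0]
force: [0.6, -1.1, -1.7]
grip_width: 33.8
finger_force: 63.7
t 18.4 tcp [479.6  87.8 254.6] yaw 90.2 | turn 0.004 shift now [-0.0013 -0.0009  0.1646] after turn [-0.0013 -0.0009  0.1646] F [ 0.6 -1.1 -1.7] w 33.8 tilt [0.0005 0.0005]
```

View pics/w16.png

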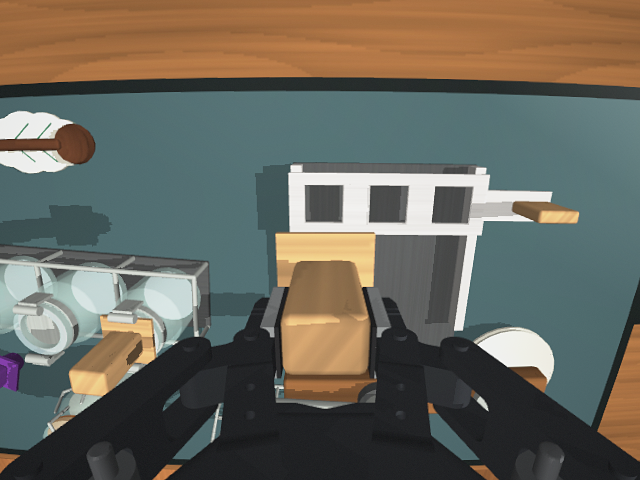

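The stopper is held square, with its plate's near edge along (276–375,234). The holes are at (323,203), (388,204) and (452,205), and jar 2 stands empty and down. I'll measure the offsets.

```bash
python3 - <<'E'
from h import *
c=load('w16')
print('plate edge L,R',px(c,278,238),px(c,374,238),'near edge',px(c,325,235))
print('side slope',px(c,280,237),px(c,280,258))
for n,l,r,t,b in(('h1',304,342,185,221),('h2',370,407,186,222),('h3',433,472,187,223)):
    m=(t+b)/2;u=(l+r)/2
    X=np.array([px(c,l,m,34),px(c,r,m,34),px(c,u,t,34),px(c,u,b,34)]);print(n,X[:2,:2].mean(0).round(1),X[2:,:2].mean(0).round(1),X[:,:2].round(0).tolist())
E
```

```text
plate edge L,R [457.67544556  63.31567159 243.84285858] [457.47602066 115.45077274 243.93413024] near edge [455.88563914  88.83753549 243.87102671]
side slope [457.08704524  64.43221088 243.89935843] [469.14943245  64.01955083 244.11420203]
h1 [479.8  86.7] [480.1  86.7] [[480.0, 65.0], [480.0, 109.0], [459.0, 87.0], [501.0, 87.0]]
h2 [480.6 162.6] [480.9 162.6] [[481.0, 141.0], [480.0, 184.0], [460.0, 161.0], [502.0, 164.0]]
h3 [481.3 237.7] [481.6 237.7] [[481.0, 215.0], [481.0, 261.0], [460.0, 235.0], [503.0, 240.0]]
```

```bash

python3 -m crank "[[[0.0025,-0.0022,0.03],0,0],[[0,0,0.035],0,0],[[0,0,0.035],0,0],[[0,0,0.035],0,0],[[0,0,0.025],0,0],[[0,0,0.015],0,0],[[0,0,0],0,0],[[0,0,0],0,0]]"
python3 -m crank "[[[0,0,0.007],0,0],[[0,0,0.007],0,0],[[0,0,0],0,0],[[0,0,0],0,0]]"
python3 -m crank "[[[0,0,0.006],0,0],[[0,0,0.005],0,0],[[0,0,0],0,0],[[0,0,0],0,0]]"
python3 -m crank "[[[0,0,0.003],0,0],[[0,0,0],0,0],[[0,0,0],0,0]]"
python3 -c "
from h import *
to(481,87,49,90)"
```

```text
time_s: 19.12
tcp_pos: [477.7, 82.8, 79.0]
orientation: [0.0, 1.0, -0.001, -0.001]
force: [0.0, 0.3, -0.1]
grip_width: 33.3
finger_force: 63.8
time_s: 19.45
tcp_pos: [477.6, 84.1, 65.1]
orientation: [-0.001, 1.0, 0.0, 0.0]
force: [-0.8, -0.3, -0.4]
grip_width: 33.5
finger_force: 63.8
time_s: 19.78
tcp_pos: [477.3, 84.0, 53.6]
orientation: [-0.001, 1.0, -0.0, -0.0]
force: [-0.1, 0.1, -1.9]
grip_width: 33.2
finger_force: 63.8
time_s: 20.03
tcp_pos: [477.5, 84.1, 50.8]
orientation: [-0.001, 1.0, -0.0, -0.0]
force: [0.6, -0.0, -0.2]
grip_width: 33.5
finger_force: 63.8
t 20.0 tcp [477.5  84.1  50.8] yaw 90.1 | turn 0.001 shift now [-0.0035  0.0029  0.0018] after turn [-0.0035  0.0029  0.0018] F [ 0.6 -0.  -0.2] w 33.5 tilt [-0.0003 -0.0002]
```

```bash

python3 -m crank "[[[0,0,0.002],0,0],[[0,0,0.002],0,0],[[0,0,0],0,0]]"
python3 -m crank "[[[0,0,0],0,0.05],[[0,0,0],0,0.05],[[0,0,0],0,0.05],[[0,0,-0.02],0,0.05],[[0,0,-0.04],0,0.05],[[0,0,-0.04],0,0.05],[[0,0,-0.04],0,0.05],[[0,0,-0.04],0,0.05],[[0,0,-0.02],0,0.06],[[0,0,0],0,0.06]]"
python3 -c "
from h import *
to(609.5,-119,250,85.5)
c=cam('wrist');save(c,'w17');C=cloud(c);x,y,z=np.moveaxis(C,-1,0)
q=C[(abs(x-482)<30)&(abs(y-87)<35)&(z>60)&(z<125)];print(len(q),q[:,2].max())
for lo in range(30,120,6):
  s=q[(q[:,2]>lo)&(q[:,2]<lo+6)]; 
  if len(s)>20: print(lo,len(s),s.mean(0).round(1),s.min(0).round(1),s.max(0).round(1))
q=C[(abs(x-482)<40)&(abs(y-87)<40)&(z>32)&(z<45)];print(np.percentile(q[:,2],[50,90,98]))
"
```

```text
time_s: 20.28
tcp_pos: [478.9, 84.2, 47.6]
orientation: [-0.0, 1.0, 0.0, 0.001]
force: [1.0, -1.1, 14.9]
grip_width: 33.5
finger_force: 66.4
time_s: 21.12
tcp_pos: [479.5, 84.7, 251.4]
orientation: [-0.001, 1.0, 0.002, 0.003]
force: [0.4, 0.2, -0.2]
grip_width: 60.1
finger_force: 0.0
t 21.1 tcp [479.5  84.7 251.4] yaw 90.1 | turn 0.080 shift now [-0.1297 -0.2039  0.0015] after turn [-0.1456 -0.1929  0.0015] F [ 0.4  0.2 -0.2] w 60.1 tilt [0.0061 0.0035]
1175 108.05218393177836
60 29 [467.7  86.4  64.1] [467.3  71.6  60.5] [468.5 101.1  65.8]
66 33 [467.9  85.6  69.6] [467.4  69.8  66.2] [469.8 102.   71.6]
72 33 [468.   85.4  75.7] [467.4  69.   73.8] [471.4 102.7  77.6]
78 31 [467.8  86.4  81. ] [467.4  70.4  78.6] [468.8 101.5  83.9]
84 35 [467.9  85.5  86.4] [467.4  69.6  84.3] [470.  102.1  89.5]
90 50 [468.   86.   92.7] [467.3  68.8  90. ] [471.7 102.8  96. ]
96 77 [471.9  85.4 100.1] [467.4  69.   96. ] [490.  102.7 101.9]
102 886 [479.8  85.8 105. ] [467.2  69.1 102. ] [492.5 102.7 107.5]
[34.10006989 37.91705447 38.65851248]
```

```bash

python3 -m crank "[[[0,0,0],0.08,0.06],[[-0.0208,-0.0276,0],0,0.06],[[-0.0208,-0.0276,0],0,0.06],[[-0.0208,-0.0276,0],0,0.06],[[-0.0208,-0.0276,0],0,0.06],[[-0.0208,-0.0276,0],0,0.06],[[-0.0208,-0.0276,0],0,0.06],[[-0.0208,-0.0273,0],0,0.06],[[0,0,0],0,0.06],[[0,0,0],0,0.06]]"
python3 -c "
from h import *
to(609.5,-119,126,85.5)
c=cam('wrist');save(c,'w18');C=cloud(c);x,y,z=np.moveaxis(C,-1,0)
q=C[(abs(x-609)<40)&(abs(y+119)<35)&(z>182)&(z<196)].astype(np.float32)
print(np.round(cv2.minAreaRect(q[:,:2].copy()),1) if 0 else cv2.minAreaRect(q[:,:2].copy()))
"
```

```text
time_s: 22.0
tcp_pos: [607.1, -121.7, 245.0]
orientation: [0.041, 0.999, -0.001, -0.001]
force: [0.6, 0.5, -0.1]
grip_width: 59.7
finger_force: 0.0
t 22.0 tcp [ 607.1 -121.7  245. ] yaw 85.3 | turn -0.004 shift now [-0.0025  0.0031  0.119 ] after turn [-0.0025  0.0031  0.119 ] F [ 0.6  0.5 -0.1] w 59.7 tilt [-0.0028 -0.0014]
((609.4466552734375, -118.28112030029297), (33.72173309326172, 25.397518157958984), 84.79632568359375)
```

```bash

python3 -m crank "[[[-0.002,0.003,0.03],0,0.06],[[0,0,0.03],0,0.06],[[0,0,0.03],0,0.06],[[0,0,0.02],0,0.06],[[0,0,0.009],0,0.06],[[0,0,0],0,0.06],[[0,0,0],0,0.06]]"
python3 -m crank "[[[0,0,0],0,0],[[0,0,0],0,0],[[0,0,0],0,0],[[0,0,0],0,0],[[0,0,0],0,0],[[0,0,0],0,0]]"
python3 -m crank "[[[-0.004,0,-0.001],0,0],[[-0.004,0,-0.002],0,0],[[0,0,0],0,0]]"
python3 -m crank "[[[-0.004,0,-0.002],0,0],[[0,0,0],0,0]]"
python3 -m crank "[[[-0.004,0,-0.002],0,0],[[0,0,0],0,0]]"
python3 -c "
from h import *
prof('w19',(609.5,-119),-36,-6)"
```

```text
time_s: 22.63
tcp_pos: [609.7, -116.2, 128.4]
orientation: [0.039, 0.999, 0.0, -0.0]
force: [-0.0, 0.4, 2.2]
grip_width: 60.0
finger_force: 0.0
time_s: 23.13
tcp_pos: [610.5, -117.2, 129.5]
orientation: [0.04, 0.999, 0.0, 0.001]
force: [-1.0, -2.0, 7.1]
grip_width: 33.1
finger_force: 58.9
time_s: 23.38
tcp_pos: [616.3, -117.8, 130.9]
orientation: [0.04, 0.999, -0.0, -0.002]
force: [-8.3, -1.6, -1.2]
grip_width: 33.1
finger_force: 61.8
time_s: 23.55
tcp_pos: [619.8, -118.0, 132.3]
orientation: [0.04, 0.999, -0.0, -0.002]
force: [-8.0, -2.1, -7.3]
grip_width: 33.1
finger_force: 61.6
time_s: 23.72
tcp_pos: [623.6, -118.3, 134.1]
orientation: [0.04, 0.999, -0.0, -0.002]
force: [-7.7, -1.4, -11.2]
grip_width: 33.1
finger_force: 61.5
t 23.7 tcp [ 623.6 -118.3  134.1] yaw 85.5 | turn -0.001 shift now [ 0.014  -0.0018  0.0092] after turn [ 0.014  -0.0018  0.0092] F [ -7.7  -1.4 -11.2] w 33.1 tilt [-0.0045  0.0001]
-36 299 [122.5 124.2 126.3]
-33 285 [126.2 127.3 128.3]
-30 273 [127.1 127.7 128.6]
-27 147 [125.1 126.3 127.3]
-24 322 [114.6 125.9 127.7]
-21 273 [106.6 126.9 127.7]
-18 249 [125.8 126.5 127.2]
-15 230 [125.2 126.  126.8]
-12 224 [124.8 125.5 126.4]
-9 651 [124.9 132.6 139. ]
```

```bash

python3 -m crank "[[[-0.004,0,0.0005],0,0],[[0,0,0],0,0]]"
python3 -m crank "[[[-0.004,0,0],0,0],[[0,0,0],0,0]]"
python3 -m crank "[[[-0.004,0,0],0,0],[[0,0,0],0,0]]"
python3 -c "
from h import *
prof('w20',(609.5,-119),-36,-6)"
```

```text
time_s: 23.93
tcp_pos: [627.7, -118.7, 134.1]
orientation: [0.04, 0.999, 0.0, -0.002]
force: [-10.4, -1.6, -0.7]
grip_width: 33.4
finger_force: 62.9
time_s: 24.1
tcp_pos: [632.2, -119.0, 134.5]
orientation: [0.04, 0.999, 0.0, -0.002]
force: [-8.9, -0.6, 0.6]
grip_width: 33.3
finger_force: 63.3
time_s: 24.27
tcp_pos: [636.2, -119.4, 134.7]
orientation: [0.04, 0.999, 0.0, -0.001]
force: [-10.7, 0.6, 4.8]
grip_width: 33.2
finger_force: 64.2
t 24.3 tcp [ 636.2 -119.4  134.7] yaw 85.5 | turn -0.001 shift now [ 0.0267 -0.0017  0.0098] after turn [ 0.0267 -0.0017  0.0098] F [-10.7   0.6   4.8] w 33.2 tilt [-0.0029  0.0003]
-36 291 [121.9 123.8 126.1]
-33 289 [125.8 126.9 127.9]
-30 272 [126.3 127.1 128. ]
-27 186 [123.5 125.6 126.7]
-24 147 [113.2 114.2 115.1]
-21 428 [105.6 132.9 135.3]
-18 367 [105.6 134.  134.9]
-15 252 [132.3 133.2 134.1]
-12 255 [131.5 132.3 133.1]
-9 250 [130.4 131.2 131.8]
```

```bash

python3 -m crank "[[[0.005,0,-0.0015],0,0],[[0.005,0,-0.001],0,0],[[0,0,0],0,0]]"
python3 -m crank "[[[0.005,0,-0.001],0,0],[[0.005,0,-0.0015],0,0],[[0,0,0],0,0]]"
python3 -m crank "[[[0.005,0,-0.0015],0,0],[[0,0,0],0,0]]"
python3 -c "
from h import *
prof('w21',(609.5,-119),-36,-6)"
```

```text
time_s: 24.57
tcp_pos: [628.0, -118.3, 137.9]
orientation: [0.039, 0.999, 0.0, 0.001]
force: [1.7, -1.8, -3.9]
grip_width: 33.3
finger_force: 62.8
time_s: 24.82
tcp_pos: [619.7, -117.7, 141.3]
orientation: [0.039, 0.999, -0.0, 0.003]
force: [8.1, -2.4, -0.7]
grip_width: 33.0
finger_force: 63.0
time_s: 24.98
tcp_pos: [614.9, -117.3, 142.9]
orientation: [0.039, 0.999, -0.0, 0.003]
force: [8.0, -2.2, 1.1]
grip_width: 33.3
finger_force: 63.1
t 25.0 tcp [ 614.9 -117.3  142.9] yaw 85.5 | turn -0.000 shift now [ 0.0054 -0.0021  0.0178] after turn [ 0.0054 -0.0021  0.0178] F [ 8.  -2.2  1.1] w 33.3 tilt [ 0.0057 -0.0005]
-36 271 [122.3 124.1 126.2]
-33 405 [126.4 127.7 134.3]
-30 257 [134.3 135.  135.9]
-27 246 [134.  134.7 135.4]
-24 227 [133.5 134.3 135.1]
-21 244 [133.3 134.  134.7]
-18 446 [133.1 136.8 142.6]
-15 1177 [144.7 155.4 164.8]
-12 1763 [168.9 179.3 188.6]
-9 1235 [190.1 196.  199.2]
```

```bash

python3 -m crank "[[[0.005,0,-0.0015],0,0],[[0.005,0,-0.0015],0,0],[[0,0,0],0,0]]"
python3 -m crank "[[[0.005,0,-0.001],0,0],[[0,0,0],0,0]]"
python3 -m crank "[[[-0.002,0,-0.002],0,0],[[0,0,0],0,0]]"
python3 -m crank "[[[-0.002,0,-0.002],0,0],[[0,0,0],0,0]]"
python3 -c "
from h import *
prof('w22',(609.5,-119),-36,-6)"
```

```text
time_s: 25.28
tcp_pos: [604.5, -116.4, 145.7]
orientation: [0.039, 0.999, -0.0, 0.002]
force: [7.2, -1.2, 0.3]
grip_width: 33.6
finger_force: 62.8
time_s: 25.45
tcp_pos: [599.7, -116.0, 146.6]
orientation: [0.039, 0.999, -0.0, 0.003]
force: [7.7, -3.2, -0.1]
grip_width: 33.1
finger_force: 62.5
time_s: 25.62
tcp_pos: [600.4, -115.8, 147.8]
orientation: [0.039, 0.999, 0.0, 0.001]
force: [1.0, 0.0, -0.4]
grip_width: 33.1
finger_force: 62.5
time_s: 25.78
tcp_pos: [602.0, -116.1, 149.3]
orientation: [0.039, 0.999, 0.0, 0.0]
force: [0.0, -0.1, -0.4]
grip_width: 33.3
finger_force: 62.5
t 25.8 tcp [ 602.  -116.1  149.3] yaw 85.5 | turn -0.000 shift now [-0.0077 -0.0023  0.0243] after turn [-0.0077 -0.0023  0.0243] F [ 0.  -0.1 -0.4] w 33.3 tilt [0.0001 0.0001]
-36 251 [122.3 123.8 126. ]
-33 438 [126.4 134.1 137.1]
-30 232 [135.8 136.6 137.4]
-27 225 [136.  136.8 137.6]
-24 419 [136.3 137.7 198.6]
-21 2572 [143.  174.2 194.2]
-18 106 [136.2 137.1 142.6]
```

```bash

python3 -m crank "[[[0,0,-0.005],0,0],[[0,0,-0.01],0,0],[[0,0,-0.02],0,0],[[0,0,-0.03],0,0],[[0,0,-0.03],0,0],[[0,0,-0.01],-0.078,0],[[0.013,0.028,0],0,0],[[0.013,0.028,0],0,0],[[0.013,0.028,0],0,0],[[0.013,0.028,0],0,0]]"
python3 -m crank "[[[0.012,0.028,0],0,0],[[0.012,0.028,0],0,0],[[0.012,0.028,0],0,0],[[0.012,0.028,0],0,0],[[0.011,0.028,0],0,0],[[0.010,0.026,0],0,0],[[0,0,0],0,0],[[0,0,0],0,0],[[0,0,0],0,0]]"
cat >> h.py <<'E'
def held(n):
    s=ctrl.get_state();c=cam('wrist');save(c,n);C=cloud(c);x,y,z=np.moveaxis(C,-1,0);t=s['tcp_pos'];to(481,162,50,90)
    q=C[(abs(x-t[0])<45)&(abs(y-t[1])<40)&(abs(z-t[2]+10)<8)]
    q=q[q[:,0]<t[0]-8]; e=q[q[:,0]<q[:,0].min()+6]
    print('plate x0 %.1f y %.1f..%.1f z %.1f'%(np.percentile(q[:,0],1),np.percentile(e[:,1],2),np.percentile(e[:,1],98),np.median(q[:,2])),'centre off TCP',np.percentile(q[:,0],1)+27-t[0],(np.percentile(e[:,1],2)+np.percentile(e[:,1],98))/2-t[1])
    A=np.c_[q[:,0],q[:,1],np.ones(len(q))];print('slopes',np.linalg.lstsq(A,q[:,2],rcond=None)[0][:2].round(3))
E
python3 -c "
from h import *
held('w23')"
```

```text
time_s: 26.67
tcp_pos: [549.1, -3.4, 254.8]
orientation: [0.001, 1.0, 0.0, 0.0]
force: [-0.2, 0.1, -1.7]
grip_width: 33.3
finger_force: 62.5
time_s: 27.42
tcp_pos: [481.3, 161.3, 254.5]
orientation: [0.001, 1.0, 0.0, 0.0]
force: [0.0, -0.1, -2.2]
grip_width: 33.2
finger_force: 62.6
t 27.5 tcp [481.4 160.9 254.4] yaw 89.9 | turn -0.002 shift now [0.0005 0.0011 0.2044] after turn [0.0005 0.0011 0.2044] F [ 0.8 -0.6 -1.4] w 33.4 tilt [ 0.0004 -0.    ]
plate x0 456.8 y 136.6..188.4 z 242.1 centre off TCP 2.5782448690242177 1.2507509864216502
slopes [ 0.187 -0.001]
```

```bash
python3 -c "
from h import *
c=load('w23');C=cloud(c);x,y,z=np.moveaxis(C,-1,0)
for s in range(452,480,3):
  q=z[(x>=s)&(x<s+3)&(abs(y-162)<26)&(z>225)&(z<250)]
  if len(q):print(s,len(q),np.percentile(q,[10,50,90]).round(1))
q=C[(abs(x-481)<40)&(abs(y-162)<22)&(z>295)];print(q.mean(0),len(q))
t=z[(z>300)&(abs(x-481)<25)&(abs(y-162)<12)];print(np.percentile(t,[5,50,95]))
"
```

```text
455 307 [239.5 241.4 242.5]
458 501 [241.  241.8 242.6]
461 499 [241.2 242.  242.7]
464 485 [241.3 242.1 242.9]
467 484 [241.4 242.1 243. ]
470 527 [241.6 242.6 248.5]
473 177 [241.7 242.5 243.3]
476 145 [241.8 242.7 243.3]
479 132 [242.  242.8 243.8]
[468.99594844 162.10353075 346.61557848] 28134
[307.90285975 358.88530762 375.09693211]
```

```bash

python3 -m crank "[[[0.0025,0.0005,0.03],0,0],[[0,0,0.035],0,0],[[0,0,0.035],0,0],[[0,0,0.035],0,0],[[0,0,0.025],0,0],[[0,0,0.015],0,0],[[0,0,0],0,0],[[0,0,0],0,0]]"
python3 -m crank "[[[0,0,0.007],0,0],[[0,0,0.007],0,0],[[0,0,0],0,0],[[0,0,0],0,0]]"
python3 -m crank "[[[0,0,0.006],0,0],[[0,0,0.004],0,0],[[0,0,0],0,0],[[0,0,0],0,0]]"
python3 -m crank "[[[0,0,0.003],0,0],[[0,0,0.002],0,0],[[0,0,0],0,0]]"
python3 -c "
from h import *
to(479,161,50,90)"
```

```text
time_s: 28.13
tcp_pos: [478.7, 161.2, 78.9]
orientation: [0.001, 1.0, -0.001, -0.0]
force: [0.0, -0.6, -0.3]
grip_width: 33.3
finger_force: 62.5
time_s: 28.47
tcp_pos: [478.5, 162.4, 65.1]
orientation: [0.0, 1.0, 0.0, 0.0]
force: [0.1, 0.7, -1.0]
grip_width: 33.3
finger_force: 62.5
time_s: 28.8
tcp_pos: [478.3, 162.3, 54.6]
orientation: [0.0, 1.0, -0.0, -0.0]
force: [-0.4, -0.0, -1.2]
grip_width: 32.8
finger_force: 62.5
time_s: 29.05
tcp_pos: [478.9, 162.5, 50.0]
orientation: [0.0, 1.0, 0.0, 0.0]
force: [-1.9, -0.1, 4.2]
grip_width: 33.1
finger_force: 63.4
t 29.1 tcp [478.9 162.5  50. ] yaw 89.9 | turn -0.001 shift now [-0.0001 -0.0015  0.    ] after turn [-0.0001 -0.0015  0.    ] F [-1.9 -0.1  4.2] w 33.1 tilt [0.0005 0.0003]
```

```bash

python3 -m crank "[[[0,0,0.002],0,0],[[0,0,0],0,0]]"
python3 -m crank "[[[0,0,0],0,0.05],[[0,0,0],0,0.05],[[0,0,0],0,0.05],[[0,0,-0.02],0,0.05],[[0,0,-0.04],0,0.05],[[0,0,-0.04],0,0.05],[[0,0,-0.04],0,0.05],[[0,0,-0.04],0,0.05],[[0,0,-0.02],0,0.05],[[0,0,0],0,0.05]]"
cat >> h.py <<'E'
def stand(n,x0,y0):
    c=cam('wrist');save(c,n);C=cloud(c);x,y,z=np.moveaxis(C,-1,0)
    for lo in(40,55,70,85,100):
        s=C[(abs(x-x0)<30)&(abs(y-y0)<35)&(z>lo)&(z<lo+12)]
        if len(s)>20: print(lo,len(s),s.mean(0).round(1),s.min(0).round(1),s.max(0).round(1))
    q=z[(abs(x-x0)<40)&(abs(y-y0)<30)&(z>32)&(z<45)];print(np.percentile(q,[50,90,98]))
E
python3 -c "
from h import *
to(594.3,-317.7,250,85.5);stand('w24',481,162)"
```

```text
time_s: 29.22
tcp_pos: [480.2, 162.5, 49.0]
orientation: [0.001, 1.0, 0.001, 0.001]
force: [1.7, -1.7, 20.8]
grip_width: 33.3
finger_force: 66.1
time_s: 30.05
tcp_pos: [480.3, 163.3, 252.5]
orientation: [0.0, 1.0, 0.002, 0.003]
force: [-0.0, 1.0, -0.3]
grip_width: 50.1
finger_force: 0.0
t 30.1 tcp [480.3 163.3 252.5] yaw 90.0 | turn 0.078 shift now [-0.1143 -0.4809  0.0011] after turn [-0.1513 -0.4706  0.0011] F [-0.   1.  -0.3] w 50.1 tilt [0.0055 0.0041]
40 36 [468.5 164.9  47.3] [468.1 148.8  41.2] [469.6 179.8  51.9]
55 58 [468.5 164.4  62.7] [468.  148.4  56.6] [472.4 181.1  66.9]
70 71 [468.5 164.2  75.2] [468.1 147.7  70.1] [471.  180.5  81.9]
85 79 [468.6 164.4  90.8] [467.9 147.5  85.1] [471.5 180.7  97. ]
100 924 [480.3 164.1 104.8] [468.  147.6 100. ] [494.1 180.4 107.5]
[36.5858605  38.11068875 38.72801542]
```

```bash

python3 -m crank "[[[0,0,0],0.078,0.06],[[-0.0108,-0.0336,0],0,0.06],[[-0.0108,-0.0336,0],0,0.06],[[-0.0108,-0.0336,0],0,0.06],[[-0.0108,-0.0336,0],0,0.06],[[-0.0108,-0.0336,0],0,0.06],[[-0.0108,-0.0336,0],0,0.06],[[-0.0108,-0.0336,0],0,0.06]]"
python3 -m crank "[[[-0.0108,-0.0336,0],0,0.06],[[-0.0108,-0.0336,0],0,0.06],[[-0.0108,-0.0336,0],0,0.06],[[-0.0108,-0.0336,0],0,0.06],[[-0.0108,-0.0336,0],0,0.06],[[-0.0108,-0.0336,0],0,0.06],[[-0.0108,-0.0336,0],0,0.06],[[0,0,0],0,0.06],[[0,0,0],0,0.06],[[0,0,0],0,0.06]]"
python3 -c "
from h import *
to(594.3,-317.7,127,85.5)
c=cam('wrist');save(c,'w25');C=cloud(c);x,y,z=np.moveaxis(C,-1,0)
q=C[(abs(x-594)<40)&(abs(y+318)<35)&(z>182)&(z<196)].astype(np.float32)
print(cv2.minAreaRect(q[:,:2].copy()))
"
```

```text
time_s: 30.77
tcp_pos: [534.8, -79.7, 246.7]
orientation: [0.039, 0.999, -0.0, -0.001]
force: [1.1, 0.9, -0.5]
grip_width: 59.8
finger_force: 0.0
time_s: 31.6
tcp_pos: [591.6, -318.2, 246.3]
orientation: [0.04, 0.999, 0.0, -0.001]
force: [0.3, 1.2, -0.2]
grip_width: 60.1
finger_force: 0.0
t 31.6 tcp [ 591.6 -318.2  246.3] yaw 85.5 | turn -0.001 shift now [-0.0029  0.0006  0.1193] after turn [-0.0029  0.0006  0.1193] F [ 0.3  1.2 -0.2] w 60.1 tilt [-0.0023  0.0006]
((594.4107055664062, -317.74688720703125), (33.5632209777832, 25.289335250854492), 84.88235473632812)
```

```bash

python3 -m crank "[[[-0.002,0.0006,0.03],0,0.06],[[0,0,0.03],0,0.06],[[0,0,0.03],0,0.06],[[0,0,0.02],0,0.06],[[0,0,0.009],0,0.06],[[0,0,0],0,0.06],[[0,0,0],0,0.06]]"
python3 -m crank "[[[0,0,0],0,0],[[0,0,0],0,0],[[0,0,0],0,0],[[0,0,0],0,0],[[0,0,0],0,0],[[0,0,0],0,0]]"
python3 -m crank "[[[-0.004,0,-0.001],0,0],[[-0.004,0,-0.0015],0,0],[[0,0,0],0,0]]"
python3 -m crank "[[[-0.004,0,-0.0015],0,0],[[0,0,0],0,0]]"
python3 -m crank "[[[-0.004,0,-0.0015],0,0],[[0,0,0],0,0]]"
python3 -c "
from h import *
prof('w26',(594.4,-317.7),-36,-6)"
```

```text
time_s: 32.23
tcp_pos: [594.6, -317.5, 129.6]
orientation: [0.039, 0.999, -0.0, 0.0]
force: [-0.1, -0.1, 0.1]
grip_width: 60.0
finger_force: 0.0
time_s: 32.73
tcp_pos: [595.0, -318.3, 130.6]
orientation: [0.039, 0.999, -0.0, 0.001]
force: [0.1, 0.1, 6.4]
grip_width: 33.2
finger_force: 58.9
time_s: 32.98
tcp_pos: [601.0, -319.0, 131.8]
orientation: [0.04, 0.999, 0.0, -0.001]
force: [-8.6, 0.9, 3.4]
grip_width: 33.5
finger_force: 61.0
time_s: 33.15
tcp_pos: [604.8, -319.2, 133.0]
orientation: [0.04, 0.999, 0.0, -0.001]
force: [-9.5, 1.2, 0.3]
grip_width: 33.4
finger_force: 60.8
time_s: 33.32
tcp_pos: [608.4, -319.5, 134.1]
orientation: [0.04, 0.999, 0.0, -0.002]
force: [-8.4, 0.0, -3.1]
grip_width: 33.2
finger_force: 61.3
t 33.3 tcp [ 608.4 -319.5  134.1] yaw 85.4 | turn -0.001 shift now [0.0141 0.0006 0.0091] after turn [0.0141 0.0007 0.0091] F [-8.4  0.  -3.1] w 33.2 tilt [-0.0036  0.0006]
-36 287 [121.8 123.6 125.9]
-33 301 [125.6 126.8 127.8]
-30 248 [126.4 127.3 128. ]
-27 175 [124.2 125.8 126.8]
-24 311 [114.2 124.6 126.8]
-21 255 [125.1 126.  126.8]
-18 235 [124.8 125.6 126.3]
-15 226 [124.3 125.1 125.9]
-12 234 [123.9 124.7 125.5]
-9 673 [124.  132.  138.5]
```

```bash

python3 -m crank "[[[-0.004,0,-0.001],0,0],[[0,0,0],0,0]]"
python3 -m crank "[[[-0.004,0,0],0,0],[[0,0,0],0,0]]"
python3 -m crank "[[[-0.004,0,0],0,0],[[0,0,0],0,0]]"
python3 -c "
from h import *
prof('w27',(594.4,-317.7),-36,-6)"
```

```text
time_s: 33.53
tcp_pos: [612.4, -319.8, 135.0]
orientation: [0.04, 0.999, 0.0, -0.002]
force: [-8.3, -0.1, -3.2]
grip_width: 33.3
finger_force: 61.1
time_s: 33.7
tcp_pos: [616.5, -320.2, 135.4]
orientation: [0.04, 0.999, 0.0, -0.002]
force: [-9.9, 1.2, 1.1]
grip_width: 33.3
finger_force: 61.9
time_s: 33.87
tcp_pos: [620.7, -320.5, 135.6]
orientation: [0.04, 0.999, 0.0, -0.001]
force: [-10.4, 1.2, 2.9]
grip_width: 33.4
finger_force: 62.5
t 33.9 tcp [ 620.7 -320.5  135.6] yaw 85.4 | turn -0.001 shift now [0.0264 0.0007 0.0107] after turn [0.0264 0.0007 0.0107] F [-10.4   1.2   2.9] w 33.4 tilt [-0.0029  0.0005]
-36 279 [121.7 123.6 125.8]
-33 286 [126.  126.8 127.8]
-30 277 [126.4 127.3 128.1]
-27 187 [124.4 125.8 126.8]
-24 143 [113.4 114.2 115.1]
-21 418 [105.5 132.6 134.7]
-18 354 [105.5 133.6 134.5]
-15 250 [131.8 132.6 133.5]
-12 244 [131.2 131.9 132.6]
-9 254 [130.  130.8 131.6]
```

Stopper 3 is in the same tilted state, so I'll rock it back.

```bash

python3 -m crank "[[[0.005,0,-0.0015],0,0],[[0.005,0,-0.001],0,0],[[0,0,0],0,0]]"
python3 -m crank "[[[0.005,0,-0.001],0,0],[[0.005,0,-0.0015],0,0],[[0,0,0],0,0]]"
python3 -m crank "[[[0.005,0,-0.0015],0,0],[[0,0,0],0,0]]"
python3 -m crank "[[[0.005,0,-0.0015],0,0],[[0.005,0,-0.0015],0,0],[[0,0,0],0,0]]"
python3 -m crank "[[[0.005,0,-0.001],0,0],[[0,0,0],0,0]]"
python3 -c "
from h import *
prof('w28',(594.4,-317.7),-36,-6)"
```

```text
time_s: 34.17
tcp_pos: [612.4, -319.6, 138.8]
orientation: [0.04, 0.999, -0.0, 0.001]
force: [1.0, -2.2, -3.9]
grip_width: 33.1
finger_force: 62.0
time_s: 34.42
tcp_pos: [604.0, -318.8, 142.2]
orientation: [0.039, 0.999, -0.0, 0.002]
force: [8.3, -1.8, -0.2]
grip_width: 33.4
finger_force: 62.1
time_s: 34.58
tcp_pos: [599.3, -318.4, 143.8]
orientation: [0.039, 0.999, -0.001, 0.002]
force: [7.3, -1.1, 0.0]
grip_width: 33.2
finger_force: 62.2
time_s: 34.83
tcp_pos: [588.8, -317.6, 146.6]
orientation: [0.039, 0.999, -0.0, 0.002]
force: [6.8, -0.6, 0.7]
grip_width: 33.2
finger_force: 62.0
time_s: 35.0
tcp_pos: [584.0, -317.2, 147.5]
orientation: [0.039, 0.999, -0.0, 0.002]
force: [7.6, -1.2, -0.3]
grip_width: 33.1
finger_force: 61.8
t 35.0 tcp [ 584.  -317.2  147.5] yaw 85.5 | turn 0.000 shift now [-0.0103  0.0004  0.0225] after turn [-0.0103  0.0004  0.0225] F [ 7.6 -1.2 -0.3] w 33.1 tilt [ 0.0044 -0.0011]
-36 414 [122.6 125.6 133.3]
-33 233 [132.5 133.4 134.2]
-30 229 [132.8 133.6 134.3]
-27 473 [133.3 191.3 198.5]
-24 2476 [148.9 177.2 196.4]
-21 463 [133.8 141.3 149.4]
```

```bash

python3 -m crank "[[[-0.002,0,-0.002],0,0],[[0,0,0],0,0]]"
python3 -m crank "[[[-0.002,0,-0.002],0,0],[[0,0,0],0,0]]"
python3 -m crank "[[[0,0,-0.005],0,0],[[0,0,-0.01],0,0],[[0,0,-0.02],0,0],[[0,0,-0.03],0,0],[[0,0,-0.03],0,0],[[0,0,-0.01],-0.078,0],[[0.006,0.031,0],0,0],[[0.006,0.031,0],0,0],[[0.006,0.031,0],0,0],[[0.006,0.031,0],0,0]]"
python3 -m crank "[[[0.006,0.031,0],0,0],[[0.006,0.031,0],0,0],[[0.006,0.031,0],0,0],[[0.006,0.031,0],0,0],[[0.006,0.031,0],0,0],[[0.006,0.031,0],0,0],[[0.006,0.031,0],0,0],[[0.006,0.031,0],0,0]]"
python3 -m crank "[[[0.006,0.031,0],0,0],[[0.006,0.031,0],0,0],[[0.006,0.031,0],0,0],[[0.006,0.031,0],0,0],[[0.0,0.031,0],0,0],[[0.0,0.027,0],0,0],[[0,0,0],0,0],[[0,0,0],0,0],[[0,0,0],0,0]]"
python3 -c "
from h import *
held('w29')"
```

```text
time_s: 35.22
tcp_pos: [585.0, -317.1, 148.8]
orientation: [0.039, 0.999, -0.0, 0.001]
force: [-0.2, -0.1, -0.8]
grip_width: 33.5
finger_force: 61.6
time_s: 35.38
tcp_pos: [586.6, -317.4, 150.3]
orientation: [0.039, 0.999, -0.0, 0.0]
force: [-0.3, -0.2, -1.6]
grip_width: 33.3
finger_force: 61.6
time_s: 36.22
tcp_pos: [561.7, -192.4, 255.7]
orientation: [0.001, 1.0, -0.0, 0.0]
force: [1.4, 1.3, -0.5]
grip_width: 33.3
finger_force: 61.7
time_s: 36.88
tcp_pos: [514.1, 55.8, 255.9]
orientation: [0.001, 1.0, 0.0, 0.0]
force: [1.2, -0.3, -0.4]
grip_width: 32.8
finger_force: 61.7
time_s: 37.63
tcp_pos: [490.9, 235.8, 255.4]
orientation: [0.001, 1.0, -0.0, 0.0]
force: [0.1, -0.5, -1.1]
grip_width: 33.4
finger_force: 61.8
t 37.7 tcp [491.  235.5 255.4] yaw 89.9 | turn -0.002 shift now [ 0.0099 -0.0735  0.2054] after turn [ 0.0101 -0.0735  0.2054] F [ 0.6 -0.2 -1.3] w 33.3 tilt [ 0.0003 -0.0001]
plate x0 466.8 y 211.2..263.2 z 241.9 centre off TCP 2.925882971454598 1.3816522907894182
slopes [ 0.229 -0.003]
```

```bash

python3 -m crank "[[[0.012,-0.0005,0.03],0,0],[[0,0,0.035],0,0],[[0,0,0.035],0,0],[[0,0,0.035],0,0],[[0,0,0.025],0,0],[[0,0,0.015],0,0],[[0,0,0],0,0],[[0,0,0],0,0]]"
python3 -m crank "[[[0,0,0.007],0,0],[[0,0,0.007],0,0],[[0,0,0],0,0],[[0,0,0],0,0]]"
python3 -m crank "[[[0,0,0.006],0,0],[[0,0,0.004],0,0],[[0,0,0],0,0],[[0,0,0],0,0]]"
python3 -m crank "[[[0,0,0.003],0,0],[[0,0,0.002],0,0],[[0,0,0],0,0]]"
python3 -c "
from h import *
to(479,237,51,90)"
```

```text
time_s: 38.35
tcp_pos: [478.9, 235.0, 80.1]
orientation: [0.001, 1.0, -0.0, -0.0]
force: [0.8, 0.6, -0.6]
grip_width: 33.1
finger_force: 61.8
time_s: 38.68
tcp_pos: [478.7, 236.2, 66.1]
orientation: [0.0, 1.0, 0.0, 0.0]
force: [-0.4, 0.5, -1.1]
grip_width: 33.4
finger_force: 61.8
time_s: 39.02
tcp_pos: [478.5, 236.1, 55.6]
orientation: [0.0, 1.0, -0.0, -0.0]
force: [0.1, -0.2, -0.1]
grip_width: 33.2
finger_force: 61.8
time_s: 39.27
tcp_pos: [479.3, 236.3, 51.2]
orientation: [0.001, 1.0, 0.0, 0.0]
force: [-1.2, -0.1, 6.0]
grip_width: 33.5
finger_force: 62.7
t 39.3 tcp [479.3 236.3  51.2] yaw 89.9 | turn -0.001 shift now [0.0003 0.0007 0.0002] after turn [0.0003 0.0007 0.0002] F [-1.2 -0.1  6. ] w 33.5 tilt [0.0007 0.0004]
```

```bash

python3 -m crank "[[[0,0,0.0015],0,0],[[0,0,0],0,0]]"
python3 -m crank "[[[0,0,0],0,0.05],[[0,0,0],0,0.05],[[0,0,0],0,0.05],[[0,0,-0.02],0,0.05],[[0,0,-0.04],0,0.05],[[0,0,-0.04],0,0.05],[[0,0,-0.04],0,0.05],[[0,0,-0.04],0,0.05],[[0,0,-0.02],0,0.05],[[0,0,0],0,0.05]]"
python3 -c "
from h import *
stand('w30',481,237)
for y0 in(87,162):
  c=load('w30');C=cloud(c);x,y,z=np.moveaxis(C,-1,0)
  s=C[(abs(x-481)<30)&(abs(y-y0)<33)&(z>100)&(z<112)];print(len(s),s.mean(0))
to(451,340,120,90)"
```

```text
time_s: 39.43
tcp_pos: [480.2, 236.4, 50.5]
orientation: [0.001, 1.0, 0.001, 0.001]
force: [1.4, -3.6, 19.3]
grip_width: 33.4
finger_force: 64.9
time_s: 40.27
tcp_pos: [480.5, 237.3, 254.1]
orientation: [0.0, 1.0, 0.002, 0.003]
force: [-0.1, 0.2, -0.1]
grip_width: 50.2
finger_force: 0.0
40 57 [469.7 238.   46.7] [469.1 221.8  40.8] [473.2 254.8  51.2]
55 64 [469.6 237.6  60.4] [469.1 221.   55.1] [473.3 254.3  67. ]
70 64 [469.7 238.2  75.9] [469.2 221.6  71.4] [472.4 254.5  81.8]
85 68 [469.7 237.8  91.3] [469.1 221.4  85.2] [473.  254.7  95.9]
100 900 [481.2 237.9 104.9] [469.2 220.9 100.2] [494.4 254.6 107.6]
[36.50277347 38.23538295 39.14800074]
924 [479.27428292  86.96019661 104.6558184 ]
933 [480.55465462 164.70959148 104.78724683]
t 40.3 tcp [479.5 237.  251.6] yaw 90.0 | turn -0.001 shift now [0.029  0.1026 0.1318] after turn [0.0289 0.1027 0.1318] F [-0.2 -0.6 -0.2] w 49.9 tilt [0.0029 0.0029]
```

View pics/w30.png

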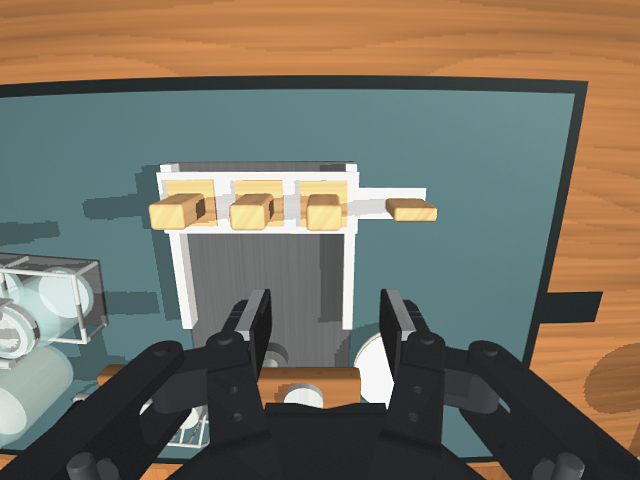

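All three stoppers stand plug down in the tray, with tops near (175,212), (252,212) and (326,212). The tray handle is at (411,209). Next I'll push the handle from its robot side with shut fingers.

```bash

python3 -m crank "[[[0.0075,0.026,0],0,0],[[0.0075,0.026,0],0,0],[[0.0075,0.026,0],0,0],[[0.0065,0.025,0],0,0],[[0,0,0.03],0,0],[[0,0,0.03],0,0],[[0,0,0.03],0,0],[[0,0,0],0,0]]"
python3 -m crank "[[[0,0,0.03],0,0],[[0,0,0.03],0,0],[[0,0,0.03],0,0],[[0,0,0.03],0,0],[[0,0,0.01],0,0],[[0,0,0],0,0],[[0,0,0],0,0]]"
python3 -m crank "[[[-0.004,0,0],0,0],[[-0.008,0,0],0,0],[[-0.008,0,0],0,0],[[-0.008,0,0],0,0],[[-0.008,0,0],0,0],[[0,0,0],0,0]]"
python3 -c "
from h import *
to(584,340,40,90)"
```

```text
time_s: 40.98
tcp_pos: [446.7, 337.0, 153.3]
orientation: [0.0, 1.0, -0.003, -0.003]
force: [-0.4, -0.9, -0.5]
grip_width: -0.1
finger_force: 0.0
time_s: 41.57
tcp_pos: [450.2, 339.3, 30.3]
orientation: [0.001, 1.0, -0.0, -0.0]
force: [0.7, 0.5, 0.9]
grip_width: 0.3
finger_force: 0.0
time_s: 42.07
tcp_pos: [488.1, 339.0, 29.8]
orientation: [0.001, 1.0, 0.0, 0.001]
force: [0.4, -1.2, 0.4]
grip_width: 0.1
finger_force: 0.0
t 42.1 tcp [488.1 339.   29.8] yaw 89.9 | turn -0.002 shift now [-0.0959  0.0012 -0.01  ] after turn [-0.0959  0.001  -0.01  ] F [ 0.4 -1.2  0.4] w 0.1 tilt [0.0016 0.0004]
```

```bash
python3 -c "
from h import *
c=cam('side');save(c,'s1');C=cloud(c);x,y,z=np.moveaxis(C,-1,0);hsv=cv2.cvtColor(c['img'],40).astype(int)
q=C[(x>440)&(x<640)&(y>40)&(y<260)&(abs(z-104)<4)];print(len(q),q.min(0),q.max(0))
crop(c,'s1c',200,140,380,275,4)
"
```

```text
157 [491.54374777  63.60598995 100.00970806] [518.67596322 251.41377431 107.81142838]
```

View pics/s1c.png

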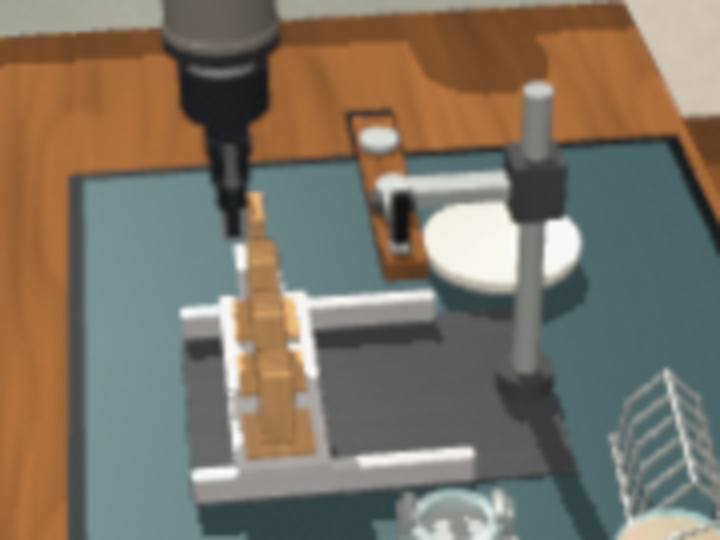

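The picture shows the tray moving in with the stoppers still upright: it has gone about 24 mm with the fingers behind the handle at (232,235). I'll push on.

```bash

python3 -m crank "[[[-0.006,0,0],0,0],[[-0.008,0,0],0,0],[[-0.009,0,0],0,0],[[-0.009,0,0],0,0],[[-0.009,0,0],0,0],[[-0.009,0,0],0,0],[[-0.009,0,0],0,0],[[-0.009,0,0],0,0],[[-0.008,0,0],0,0],[[-0.006,0,0],0,0]]"
python3 -m crank "[[[-0.004,0,0],0,0],[[-0.004,0,0],0,0],[[-0.003,0,0],0,0],[[0,0,0],0,0]]"
python3 -c "
from h import *
to(584,340,40,90)
c=cam('side');save(c,'s2');C=cloud(c);x,y,z=np.moveaxis(C,-1,0)
q=C[(x>540)&(x<660)&(y>40)&(y<260)&(abs(z-104)<4)];print(len(q),q.min(0) if len(q) else 0,q.max(0)if len(q) else 0)
"
```

```text
time_s: 42.95
tcp_pos: [569.0, 339.0, 29.4]
orientation: [0.001, 1.0, -0.0, 0.0]
force: [-2.8, -1.6, -0.2]
grip_width: 0.0
finger_force: 1.2
time_s: 43.28
tcp_pos: [579.6, 339.2, 29.6]
orientation: [0.001, 1.0, 0.0, 0.0]
force: [-0.8, -0.1, 0.2]
grip_width: -0.1
finger_force: 0.0
t 43.3 tcp [579.6 339.2  29.6] yaw 89.9 | turn -0.001 shift now [-0.0044  0.0008 -0.0104] after turn [-0.0044  0.0008 -0.0104] F [-0.8 -0.1  0.2] w -0.1 tilt [0.0008 0.0004]
135 [581.00254272  65.13792938 100.11426746] [607.83823346 249.10423437 107.99870605]
```

```bash

python3 -m crank "[[[-0.002,0,0],0,0],[[-0.002,0,0],0,0],[[0,0,0],0,0]]"
python3 -m crank "[[[-0.0015,0,0],0,0],[[-0.0015,0,0],0,0],[[0,0,0],0,0]]"
python3 -m crank "[[[-0.0015,0,0],0,0],[[-0.0015,0,0],0,0],[[0,0,0],0,0]]"
python3 -c "
from h import *
to(584,340,40,90)"
```

```text
time_s: 43.58
tcp_pos: [583.0, 339.4, 29.5]
orientation: [0.0, 1.0, 0.0, 0.0]
force: [-1.4, -1.0, 0.3]
grip_width: -0.1
finger_force: 0.0
time_s: 43.83
tcp_pos: [583.9, 339.4, 29.3]
orientation: [0.0, 1.0, -0.0, -0.002]
force: [-13.5, -2.4, 10.1]
grip_width: 0.2
finger_force: 6.9
time_s: 44.08
tcp_pos: [583.9, 339.4, 29.2]
orientation: [-0.0, 1.0, -0.001, -0.004]
force: [-34.0, -5.2, 24.9]
grip_width: -0.1
finger_force: 16.9
t 44.1 tcp [583.9 339.4  29.2] yaw 90.0 | turn 0.001 shift now [-0.      0.0006 -0.0108] after turn [-0.      0.0006 -0.0108] F [-34.   -5.2  24.9] w -0.1 tilt [-0.0087 -0.0014]
```

```bash

python3 -m crank "[[[0.006,0,0],0,0],[[0.012,0,0],0,0],[[0.015,0,0],0,0],[[0,0,-0.03],0,0],[[0,0,-0.04],0,0],[[0,0,-0.04],0,0],[[0,0,-0.04],0,0],[[0,0,-0.04],0,0],[[0,0,-0.04],0,0],[[0,0,0],0,0]]"
python3 -c "
from h import *
to(601.5,222,260,90)
c=cam('side');save(c,'s3');C=cloud(c);x,y,z=np.moveaxis(C,-1,0)
q=C[(x>540)&(x<660)&(y>40)&(y<260)&(abs(z-104)<4)];print(len(q),q.min(0) if len(q) else 0,q.max(0)if len(q) else 0)
"
```

```text
time_s: 44.92
tcp_pos: [558.8, 340.4, 268.0]
orientation: [0.001, 1.0, 0.003, 0.004]
force: [0.3, -0.8, 0.3]
grip_width: -0.1
finger_force: 0.0
t 44.9 tcp [558.8 340.4 268. ] yaw 89.9 | turn -0.001 shift now [-0.0428 -0.1184  0.0076] after turn [-0.0426 -0.1184  0.0076] F [ 0.3 -0.8  0.3] w -0.1 tilt [0.0086 0.0069]
129 [585.70005083  63.67990638 100.04211919] [611.82864507 250.53502429 107.9870469 ]
```

```bash

python3 -m crank "[[[-0.0106,-0.0296,0],0,0],[[-0.0106,-0.0296,0],0,0],[[-0.0106,-0.0296,0],0,0],[[-0.0106,-0.0296,0],0,0],[[0,0,0],0,0],[[0,0,0.03],0,0],[[0,0,0.02],0,0],[[0,0,0],0,0],[[0,0,0],0,0]]"
python3 -c "
from h import *
to(601.5,222,187,90)
c=cam('wrist');save(c,'w31');C=cloud(c);x,y,z=np.moveaxis(C,-1,0)
q=C[(abs(x-601)<30)&(abs(y-222)<25)&(z>205)&(z<217)];print(q.min(0),q.max(0))"
```

```text
time_s: 45.72
tcp_pos: [597.5, 220.5, 208.6]
orientation: [0.0, 1.0, -0.001, -0.001]
force: [1.0, 0.2, 0.8]
grip_width: 0.1
finger_force: 0.0
t 45.7 tcp [597.5 220.5 208.6] yaw 90.0 | turn -0.001 shift now [-0.004   0.0015  0.0215] after turn [-0.004   0.0015  0.0215] F [1.  0.2 0.8] w 0.1 tilt [-0.002  -0.0014]
[584.52702479 197.00520895 205.00039827] [617.83260829 246.9988092  213.7890375 ]
```

View pics/w31.png

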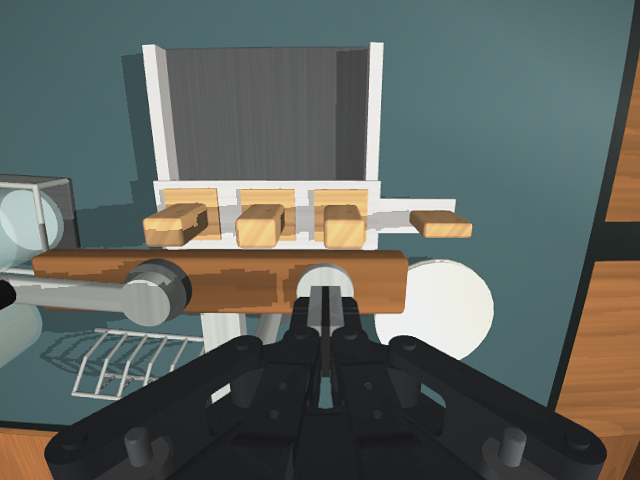

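The shut fingers are over the pad at (324,285), and all three stoppers stand in the home tray. I'll push the bar down.

```bash

python3 -m crank "[[[-0.003,0,0.01],0,0],[[0,0,0.008],0,0],[[0,0,0.008],0,0],[[0,0,0.008],0,0],[[0,0,0.008],0,0],[[0,0,0.008],0,0],[[0,0,0],0,0]]"
python3 -m crank "[[[0,0,0.008],0,0],[[0,0,0.008],0,0],[[0,0,0.008],0,0],[[0,0,0.008],0,0],[[0,0,0.006],0,0],[[0,0,0],0,0]]"
python3 -c "
from h import *
to(601.5,222,105,90)
c=cam('scene');save(c,'s4');C=cloud(c);x,y,z=np.moveaxis(C,-1,0);hsv=cv2.cvtColor(c['img'],40).astype(int)
q=C[(abs(x-603)<20)&(y>55)&(y<110)&(hsv[...,1]>110)&(z>110)];print(len(q),np.percentile(q[:,2],[5,50,95]))"
```

```text
time_s: 46.35
tcp_pos: [600.1, 220.4, 157.4]
orientation: [0.0, 1.0, -0.001, -0.001]
force: [-0.8, -0.8, -0.3]
grip_width: -0.2
finger_force: 0.0
time_s: 46.85
tcp_pos: [600.3, 220.5, 119.7]
orientation: [0.0, 1.0, -0.001, -0.001]
force: [-0.5, 0.2, -0.5]
grip_width: 0.4
finger_force: 0.0
t 46.9 tcp [600.3 220.5 119.7] yaw 90.0 | turn -0.001 shift now [-0.0012  0.0016  0.0147] after turn [-0.0012  0.0016  0.0147] F [-0.5  0.2 -0.5] w 0.4 tilt [-0.0019 -0.001 ]
213 [122.61432581 133.97298357 139.4695518 ]
```

```bash

python3 -m crank "[[[0,0,0.004],0,0],[[0,0,0.004],0,0],[[0,0,0.002],0,0],[[0,0,0],0,0]]"
python3 -m crank "[[[0,0,0.002],0,0],[[0,0,0.001],0,0],[[0,0,0],0,0]]"
python3 -m crank "[[[0,0,0.002],0,0],[[0,0,0.001],0,0],[[0,0,0],0,0]]"
python3 -c "
from h import *
to(601.5,222,105,90)
c=cam('scene');save(c,'s4');C=cloud(c);x,y,z=np.moveaxis(C,-1,0);hsv=cv2.cvtColor(c['img'],40).astype(int)
q=C[(abs(x-603)<20)&(y>55)&(y<110)&(hsv[...,1]>110)&(z>110)];print(len(q),np.percentile(q[:,2],[5,50,95]))"
```

```text
time_s: 47.23
tcp_pos: [600.9, 220.7, 110.9]
orientation: [0.0, 1.0, -0.0, -0.0]
force: [-0.2, -0.3, -1.1]
grip_width: -0.1
finger_force: 0.0
time_s: 47.48
tcp_pos: [601.0, 220.7, 108.2]
orientation: [0.0, 1.0, -0.0, -0.0]
force: [-0.6, 0.2, -0.5]
grip_width: -0.1
finger_force: 0.0
time_s: 47.73
tcp_pos: [601.3, 220.8, 107.1]
orientation: [0.001, 1.0, 0.001, 0.0]
force: [-9.3, -1.9, 25.2]
grip_width: -0.1
finger_force: 12.7
t 47.7 tcp [601.3 220.8 107.1] yaw 89.9 | turn -0.001 shift now [-0.0002  0.0012  0.0021] after turn [-0.0002  0.0012  0.0021] F [-9.3 -1.9 25.2] w -0.1 tilt [0.0003 0.001 ]
206 [112.757984   121.93698376 127.0777259 ]
```

The bar touched the stoppers at 25 N. I'll back off upward and find the peg and the lever axis.

```bash

python3 -m crank "[[[0,0,-0.005],0,0],[[0,0,-0.02],0,0],[[0,0,-0.04],0,0],[[0,0,-0.04],0,0],[[0,0,-0.04],0,0],[[0.02,-0.02,-0.02],-0.12,0.03],[[0.02,-0.02,0],-0.12,0.03],[[0.02,0,0],-0.12,0.03],[[0,0,0],-0.12,0.03],[[0,0,0],-0.12,0.03]]"
python3 -c "
from h import *
to(598,55,125,0)
for n in('scene','wrist'):
  c=cam(n);save(c,'k_'+n);C=cloud(c);x,y,z=np.moveaxis(C,-1,0);hsv=cv2.cvtColor(c['img'],40).astype(int)
  q=C[(abs(x-600)<40)&(y>20)&(y<90)&(z>142)&(z<190)&(hsv[...,2]<90)];print(n,'peg',len(q))
  if len(q)>5: print(q.min(0),q.max(0),q.mean(0))
  q=C[(abs(x-602)<25)&(abs(y-130)<30)&(z>134)&(z<175)&(hsv[...,1]<70)]
  if len(q)>5: print('hub',len(q),np.percentile(q[:,2],[50,90,98])); t=q[q[:,2]>np.percentile(q[:,2],95)-3]; print(t.min(0),t.max(0))
  q=C[(abs(x-603)<18)&(y>60)&(y<260)&(hsv[...,1]>110)&(z>100)&(z<140)];print('bar',np.percentile(q[:,2],[5,50,95]) if len(q) else 0)
"
```

```text
time_s: 48.62
tcp_pos: [543.4, 173.4, 271.1]
orientation: [-0.298, 0.955, 0.0, 0.0]
force: [0.0, 0.8, 1.1]
grip_width: 30.0
finger_force: 0.0
t 48.6 tcp [543.4 173.4 271.1] yaw 124.7 | turn -0.966 shift now [ 0.0226 -0.1285  0.146 ] after turn [ 0.1185 -0.0545  0.146 ] F [0.  0.8 1.1] w 30.0 tilt [0.0006 0.001 ]
scene peg 69
[590.08839385  50.27105695 143.98299617] [606.51974223  63.54122632 184.99239632] [600.12795102  57.83752796 167.96717039]
hub 156 [141.34077294 144.87782755 146.48162797]
[589.62317857 100.51426817 142.80421124] [615.21293868 143.24944042 147.52423441]
bar [110.50463442 122.69534044 126.88814067]
wrist peg 561
[588.19486409  50.3106749  143.23287888] [601.84358723  63.79064578 181.86993315] [592.88289699  58.39199555 169.54585546]
hub 1025 [142.2394452  143.17433418 143.71963863]
[587.6210603  100.22766325 140.4348165 ] [613.87822988 144.68480909 144.46649755]
bar [122.08130884 123.31042718 124.47949007]
```

```bash

python3 -m crank "[[[0,0,0],-0.112,0.032],[[0,0,0],-0.112,0.032],[[0,0,0],-0.112,0.032],[[0,0,0],-0.112,0.032],[[0,0,0],-0.112,0.032],[[0,0,0],-0.112,0.032],[[0,0,0],-0.112,0.032],[[0,0,0],-0.112,0.032],[[0,0,0],0,0.032]]"
python3 -c "
from h import *
to(596,57,240,176);print(ctrl.get_state()['joints'].round(2))"
```

```text
time_s: 49.47
tcp_pos: [544.2, 173.7, 270.2]
orientation: [-0.68, 0.733, 0.0, -0.0]
force: [0.0, -0.0, -0.8]
grip_width: 32.3
finger_force: 0.0
t 49.5 tcp [544.2 173.7 270.2] yaw 175.7 | turn -0.005 shift now [ 0.1126 -0.0603  0.0302] after turn [ 0.1128 -0.0598  0.0302] F [ 0.  -0.  -0.8] w 32.3 tilt [-0.0004 -0.0002]
[-0.62  0.21  0.23  1.78 -0.05  1.16  2.7 ]
```

Joint 7 is near its limit, so I'll go the other way round by a half turn, which gives the same grasp.

```bash

python3 -m crank "[[[0,0,0],0.12,0.032],[[0,0,0],0.12,0.032],[[0,0,0],0.12,0.032],[[0,0,0],0.12,0.032],[[0,0,0],0.12,0.032],[[0,0,0],0.12,0.032],[[0,0,0],0.12,0.032],[[0,0,0],0.12,0.032],[[0,0,0],0.12,0.032],[[0,0,0],0.12,0.032]]"
python3 -m crank "[[[0,0,0],0.12,0.032],[[0,0,0],0.12,0.032],[[0,0,0],0.12,0.032],[[0,0,0],0.12,0.032],[[0,0,0],0.12,0.032],[[0,0,0],0.12,0.032],[[0,0,0],0.12,0.032],[[0,0,0],0.12,0.032],[[0,0,0],0.12,0.032],[[0,0,0],0.12,0.032]]"
python3 -m crank "[[[0,0,0],0.12,0.032],[[0,0,0],0.12,0.032],[[0,0,0],0.12,0.032],[[0,0,0],0.12,0.032],[[0,0,0],0.12,0.032],[[0,0,0],0.12,0.032],[[0,0,0],0.02,0.032],[[0,0,0],0,0.032]]"
python3 -c "
from h import *
to(596,57,240,-4);print(ctrl.get_state()['joints'].round(2))"
```

```text
time_s: 50.3
tcp_pos: [544.2, 173.8, 270.3]
orientation: [-0.14, 0.99, -0.0, -0.0]
force: [-0.3, 0.7, 0.3]
grip_width: 32.0
finger_force: 0.0
time_s: 51.13
tcp_pos: [544.2, 173.8, 270.3]
orientation: [0.443, 0.896, -0.0, -0.0]
force: [-0.3, -0.4, -0.1]
grip_width: 32.3
finger_force: 0.0
time_s: 51.8
tcp_pos: [544.1, 173.9, 270.3]
orientation: [0.734, 0.679, -0.0, 0.0]
force: [0.9, -0.2, 0.4]
grip_width: 31.9
finger_force: 0.0
t 51.8 tcp [544.1 173.9 270.3] yaw -4.4 | turn -0.007 shift now [-0.1126  0.0607  0.0304] after turn [-0.113   0.0599  0.0304] F [ 0.9 -0.2  0.4] w 31.9 tilt [-0.0001 -0.0004]
[-0.98  0.23  0.67  1.8  -0.16  1.16 -0.34]
```

```bash

python3 -m crank "[[[-0.0281,0.0152,0],0,0.032],[[-0.0281,0.0152,0],0,0.032],[[-0.0281,0.0152,0],0,0.032],[[-0.0281,0.0152,0],0,0.032],[[0,0,0.02],0,0.032],[[0,0,0],0,0.032],[[0,0,0],0,0.032]]"
python3 -c "
from h import *
to(596,57,125,-4)
c=cam('wrist');save(c,'w32');C=cloud(c);x,y,z=np.moveaxis(C,-1,0);hsv=cv2.cvtColor(c['img'],40).astype(int)
q=C[(abs(x-600)<30)&(y>35)&(y<85)&(z>155)&(z<190)&(hsv[...,2]<110)]
if len(q): print(len(q),np.percentile(q,[2,98],axis=0))"
```

```text
time_s: 52.38
tcp_pos: [596.0, 57.2, 249.9]
orientation: [0.733, 0.681, -0.001, -0.0]
force: [0.1, -0.0, 1.0]
grip_width: 31.7
finger_force: 0.0
t 52.4 tcp [596.   57.2 249.9] yaw -4.2 | turn -0.004 shift now [-1.000e-04  2.000e-04  1.249e-01] after turn [-1.000e-04  2.000e-04  1.249e-01] F [ 0.1 -0.   1. ] w 31.7 tilt [-0.0018 -0.0005]
407 [[589.79443704  51.33988805 156.52125196]
 [602.53917355  63.59477209 181.34156601]]
```

View pics/w32.png

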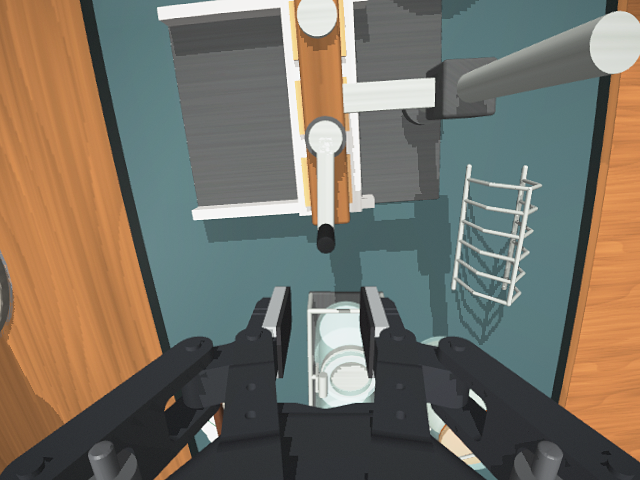

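The peg at (326,238) lies centred between the fingers, and the bar sits on the stoppers. I'll go down, straddle it and swing it.

```bash

python3 -m crank "[[[0,0,0.03],0,0.032],[[0,0,0.03],0,0.032],[[0,0,0.03],0,0.032],[[0,0,0.025],0,0.032],[[0,0,0.01],0,0.032],[[0,0,0],0,0.024],[[0,0,0],0,0.024],[[0,0,0],0,0.024]]"
python3 -m crank "[[[0,-0.003,0],0.04,0.024],[[0,-0.0075,0],0.1,0.024],[[0,-0.0075,0],0.1,0.024],[[0,-0.0075,0],0.1,0.024],[[0,-0.0075,0],0.1,0.024],[[0,0,0],0,0.024]]"
python3 -c "
from h import *
to(596,57,125,-30);s=ctrl.get_state()['tcp_pos'];d=s[:2]-[601,131.5];print(np.hypot(*d),np.arctan2(-d[0],-d[1]))"
```

```text
time_s: 53.1
tcp_pos: [597.5, 57.6, 127.3]
orientation: [0.733, 0.681, 0.001, 0.0]
force: [0.1, 0.0, 0.7]
grip_width: 24.1
finger_force: 0.0
time_s: 53.6
tcp_pos: [564.7, 66.2, 126.9]
orientation: [0.865, 0.502, 0.001, -0.0]
force: [0.8, 0.8, -0.8]
grip_width: 24.5
finger_force: 0.0
t 53.6 tcp [564.7  66.2 126.9] yaw -29.7 | turn 0.005 shift now [0.0075 0.0317 0.0019] after turn [0.0077 0.0317 0.0019] F [ 0.8  0.8 -0.8] w 24.5 tilt [0.0015 0.0014]
74.70494580292946 0.5068157667636836
```

```bash

python3 -m crank "[[[0,-0.0075,0],0.1,0.024],[[0,-0.0075,0],0.1,0.024],[[0,-0.0075,0],0.1,0.024],[[0,-0.0075,0],0.1,0.024],[[0,-0.0075,0],0.1,0.024],[[0,-0.0075,0],0.1,0.024],[[0,-0.0075,0],0.1,0.024],[[0,0,0],0,0.024]]"
python3 -m crank "[[[0,-0.004,0],0.05,0.024],[[0,-0.004,0],0.05,0.024],[[0,0,0],0,0.024]]"
python3 -m crank "[[[0,-0.003,0],0.02,0.024],[[0,0,0],0,0.024]]"
python3 -c "
from h import *
to(596,57,125,-74);s=ctrl.get_state()['tcp_pos'];d=s[:2]-[601,131.5];print(np.hypot(*d),np.arctan2(-d[0],-d[1]))
c=cam('wrist');save(c,'w33');C=cloud(c);x,y,z=np.moveaxis(C,-1,0);hsv=cv2.cvtColor(c['img'],40).astype(int)
"
```

```text
time_s: 54.27
tcp_pos: [529.8, 104.1, 126.2]
orientation: [0.984, 0.178, 0.0, -0.0]
force: [-0.1, 1.3, 0.4]
grip_width: 24.5
finger_force: 0.0
time_s: 54.52
tcp_pos: [527.4, 110.6, 126.0]
orientation: [0.992, 0.13, 0.0, -0.0]
force: [-0.5, -0.1, 0.0]
grip_width: 23.7
finger_force: 0.0
time_s: 54.68
tcp_pos: [526.3, 113.2, 125.7]
orientation: [0.993, 0.119, 0.0, -0.0]
force: [0.5, 0.7, -0.3]
grip_width: 24.2
finger_force: 0.0
t 54.7 tcp [526.3 113.2 125.7] yaw -76.3 | turn -0.040 shift now [0.0544 0.0711 0.0007] after turn [0.0515 0.0732 0.0007] F [ 0.5  0.7 -0.3] w 24.2 tilt [0.0003 0.0004]
76.88547719247103 1.3301537960847873
```

```bash

python3 -m crank "[[[0,-0.002,0],0,0.024],[[0,0,0],0,0.024]]"
python3 -m crank "[[[0,-0.0015,0],0,0.024],[[0,0,0],0,0.024]]"
python3 -m crank "[[[0,-0.0015,0],0,0.024],[[0,0,0],0,0.024]]"
python3 -c "
from h import *
to(596,57,125,-74);s=ctrl.get_state()['tcp_pos'];d=s[:2]-[601,131.5];print(np.hypot(*d),np.arctan2(-d[0],-d[1]))"
```

```text
time_s: 54.9
tcp_pos: [525.5, 115.0, 125.5]
orientation: [0.993, 0.119, -0.0, -0.0]
force: [1.4, -0.5, 1.0]
grip_width: 24.0
finger_force: 0.4
time_s: 55.07
tcp_pos: [525.5, 115.2, 125.5]
orientation: [0.993, 0.118, 0.0, 0.001]
force: [2.1, -7.6, -0.7]
grip_width: 24.0
finger_force: 3.7
time_s: 55.23
tcp_pos: [525.4, 115.5, 125.6]
orientation: [0.993, 0.117, 0.001, 0.001]
force: [3.9, -13.7, -2.0]
grip_width: 23.9
finger_force: 7.2
t 55.2 tcp [525.4 115.5 125.6] yaw -76.5 | turn -0.044 shift now [0.055  0.0733 0.0008] after turn [0.0517 0.0757 0.0008] F [  3.9 -13.7  -2. ] w 23.9 tilt [ 0.0015 -0.0027]
77.23215654797353 1.36188905885993
```

At the stop. I'll open the fingers, rise straight up and check everything.

```bash

python3 -m crank "[[[0,0.004,0],0,0.032],[[0,0,0],0,0.032],[[0,0,-0.02],0,0.032],[[0,0,-0.04],0,0.032],[[0,0,-0.04],0,0.032],[[0,0,-0.04],0,0.032],[[0,0,-0.03],0,0.032],[[0,0,0],0,0.032]]"
python3 -m crank "[[[-0.03,0,0],0,0.032],[[-0.03,0,0],0,0.032],[[0,0,0],0,0.032],[[0,0,0],0,0.032]]"
python3 -c "
from h import *
for n in('side','scene','wrist'):
  c=cam(n);save(c,'f_'+n);C=cloud(c);x,y,z=np.moveaxis(C,-1,0);hsv=cv2.cvtColor(c['img'],40).astype(int)
  q=C[(abs(x-530)<40)&(abs(y-112)<40)&(z>150)&(z<190)&(hsv[...,2]<100)]
  if len(q)>5: p=q[:,:2].min(0)/2+q[:,:2].max(0)/2;d=p-[601,131.5];print(n,'peg',len(q),p,np.arctan2(-d[0],-d[1]))
  q=C[(abs(x-603)<16)&(y>60)&(y<260)&(hsv[...,1]>110)&(z>115)&(z<140)];print(n,'bar',np.percentile(q[:,2],[5,50,95]).round(1) if len(q) else 0)
  q=C[(abs(x-411)<60)&(y>-400)&(y<-150)&(z>10)&(z<40)&(hsv[...,1]>120)]
  if len(q)>5: print(n,'spoon',len(q),np.percentile(q,[1,50,99],axis=0).round(1).tolist())
  q=C[(x>560)&(x<600)&(y>40)&(y<260)&(abs(z-70)<25)&(hsv[...,1]>70)]
  if len(q)>5: print(n,'stop front x',[ (y0,np.round(np.percentile(q[abs(q[:,1]-y0)<15][:,0],[5,50]),1)) for y0 in(87,164,238) if (abs(q[:,1]-y0)<15).any()])
to(0,0,0,0)"
```

```text
time_s: 55.9
tcp_pos: [528.0, 114.3, 300.5]
orientation: [0.993, 0.118, 0.003, -0.001]
force: [0.0, 0.2, -0.2]
grip_width: 32.2
finger_force: 0.0
time_s: 56.23
tcp_pos: [486.0, 106.7, 300.4]
orientation: [0.993, 0.119, 0.0, -0.002]
force: [0.5, 0.5, 0.6]
grip_width: 31.9
finger_force: 0.0
side peg 48 [527.31565794 109.63408774] 1.2823227996069178
side bar [121.1 124.5 128. ]
side spoon 335 [[393.4, -375.4, 13.5], [411.0, -239.3, 21.0], [430.1, -190.6, 26.6]]
side stop front x [(87, array([585.6, 586.3])), (164, array([586.4, 587.3])), (238, array([587.1, 587.4]))]
scene peg 62 [530.52106344 111.87305521] 1.2991980627067572
scene bar [118.  123.3 127.6]
scene spoon 201 [[395.5, -397.6, 11.0], [413.9, -215.7, 19.0], [452.7, -186.1, 28.2]]
scene stop front x [(87, array([591.1, 594.8]))]
wrist peg 251 [528.92281211 111.54683359] 1.3007290807193035
wrist bar [122.  123.3 124.6]
wrist spoon 1411 [[392.5, -367.5, 14.4], [412.4, -230.4, 20.8], [433.2, -185.6, 24.8]]
wrist stop front x [(87, array([585.6, 585.8])), (164, array([587.1, 587.2])), (238, array([587.9, 588.1]))]
t 56.4 tcp [486.9 106.  300.1] yaw -76.5 | turn -1.335 shift now [-0.4983 -0.0111  0.2999] after turn [-0.1054 -0.4871  0.2999] F [ 0.7  0.5 -0.7] w 32.3 tilt [ 0.0008 -0.0019]
```

```bash
python3 -c "
from cell import ctrl
print(ctrl.close_job())"
```

```text
the job is handed in; nothing more can be done
None
```

The job is handed in (no verdict shown): last camera checks had the spoon flat on the leaf, three stoppers upright in the home tray, bar down on them, then clamp at about 1.3 rad; I looked at one picture over the limit of 14.

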